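# Pack the portion spoon and click the cutlery case shut

## Robot

A 6-joint arm with a two-finger parallel gripper is mounted at the origin on the work surface. World frame = base frame: x ahead of the robot, y to its left, z up, the work surface at z = 0. Lengths are in m, angles in rad, forces in N, time in s.
With the tool pointing down it reaches from about 0.375 to 0.9 m from the base axis. Payload 3.1 kg.
Tool frame: the origin (TCP) lies between the finger pads; the fingertips stand env.tip_extent ahead of it and the grasp point (between the pads) is the TCP (env.tip_extent is the distance from the TCP to the fingertips, in m); z points along the fingers, y is the direction in which the jaws open and shut (so a half turn about z gives the same grasp; the last joint's range is limited). The gripper opens to 85 mm and grips with 20 to 120 N. Pads are 22 mm wide; open, the fingers measure 114 mm over their backs; the gripper's body (76 mm by 85 mm) begins 54 mm behind the grasp point. The pads swing forward as they close: fully open they stand 13 mm farther back than shut.
Start: joints at [-1.397, 0.527, 1.433, -0, 1.181, -0.178], TCP at [0.216, -0.586, 0.25] pointing down, gripper open.
Joint ranges: [-3.08, 3.08], [-0.75, 2.2], [0.22, 2.44], [-1.43, 4.57], [0, 2.65], [-2.85, 2.85]. Speed limits (rad/s): [2.79, 2.79, 3.14, 3.14, 3.14, 3.14].

## Interface

Orientations are given as [roll, pitch, yaw] about the fixed x, y, z axes, in that order (R = Rz(yaw) Ry(pitch) Rx(roll)).
In Python, from plant import env gives the robot as it stands. The module is installed in compiled form; this text tells all that it offers.
- The arm moves only by the tool drive_tool, never from a script. Its argument "motion" is a list of rows, each a list of 7 numbers: the turn, a rotation vector about the tool's x, y, z in rad, then the shift along the tool's x, y, z in mm, then the opening, from 0 (shut) to 1 (fully open). A call has exactly 8 rows; each row shifts and turns the commanded pose from where the row before left it, along the tool's axes as they then stand; what a row does not reach is not made up. A row lasts 1/12 s, in which the tool goes at most 41.7 mm and 7.16 degrees, less where a joint would pass 70% of its speed; a pose out of reach is approached as far as the arm can. A call with a gripper value outside its range is refused whole. The fingers move at their own pace and stop on an object; "force" is the grip in N (left out, the last holds). Time passes only in rows, so rows that do not move let the fingers close, or fill a call up. It gives the time, the measured TCP pose, the force and the opening at its end, in the units of the state.
- env.get_state(): the state, without advancing time (a new reading comes with each control period).
- env.get_image(name): name is "side" or "top"; returns a dict with "color" (420x560x3 uint8, red, green, blue), "fov_y" (degrees; the focal length in pixels is half the picture's height over the tangent of half this angle, whatever the lens; pixels are square), "cx", "cy" (the principal point, pixels), "D" ([k1, k2, p1, p2, k3] as OpenCV has them; the pictures are not rectified), "position" and "orientation" of the camera in the world. Camera axes: x right, y up, looking along -z (the intrinsics and any distortion apply to the point x, -y, -z); pixel columns grow to the right and rows downward; lengths in m; the calibration is good to about 2 mm. A picture is of the moment at which its call begins. There is no depth.
- env.hand_in(): hands the job in, once; it reports no verdict.
The state is a dict: "clock": time; "q": joint angles; "qvel": joint speeds; "joint_efforts": joint torques, N m; "tcp_pos": TCP position; "tcp_rot": TCP orientation; "force": force on the tool from outside, world axes, zero at the start; "wrist_torque": the same for the moment, N m; "opening": finger opening in m.
Only numpy, scipy, OpenCV 4.12 (cv2) and the standard library are available. Lean on these libraries where they do the work, as an engineer would, in place of code of your own. Each camera call takes 0.05 s, during which the arm holds its last target.

## Task

Pack the blue-handled portion spoon into the open cutlery case under the over-shelf: lay it flat, lengthwise and bowl upwards, in the case's wide empty lane and let go of it while the lid is still open. Then swing the lid shut and press its free edge down until the orange spring clip snaps over it and holds it closed. Leave the bowl, the bottle and the mug where they stand, and do not bang into the over-shelf.

Things in the scene. Friction and masses are not known exactly. Their poses are not given: they have to be found in the camera images.
- spoon: Loose portion spoon, 190 mm long, 0.11 kg, blue handle, steel bowl. Origin: under the middle of its length at table level; x towards the bowl, z up. Handle bar 20 mm wide (y), 16 mm high, x = -92 to +20 mm, underside 5 mm, top 21 mm above the table; only its turned-down butt (x = -95 to -87) touches the table. Bowl 54 mm across, 28 mm high, centre x = +68.
- overshelf: Fixed shelf of steel tubes over the work, 300 mm deep (x), 480 wide (y), on two rear posts (30 mm square) at x = +130, y = -230 and +230 mm, struts from the posts up to x = +20. Origin: on the table under its middle; x from its open front (robot's side) to the posts. Lowest tubes 400 mm above the table. Thin cross tubes: nothing passes down through it.
- shelf_front (a point): Middle of the shelf's front tube, 25 mm thick, along the shelf's y, 412 mm above the table. The case's near end lies about 10 to 50 mm behind this tube, so an upright tool cannot come down on the case: come in from the robot's side, the tool leaning back from the shelf by some 30 to 45 degrees.
- case: Grey cutlery case fixed to the table, 240 mm long (x), 140 wide (y), 42 high without lid; walls and floor 4 mm. Origin: centre of underside; x along its length away from the robot; hinge on the +y side, clip on the -y side. A divider 18 mm high at y = +21 cuts off a narrow full lane. The wide empty lane, y = -66 to +20 mm, 232 mm long, floor 4 mm up, takes the spoon lengthwise.
- lid (a joint): Angle of the blue lid (0.18 kg), rad: 0 = shut, grows as it opens, stop at 1.98; it starts open past upright. Stiff hinge (0.1 N m friction): it stays about where it is left or sinks slowly onto the clip. Resting on the clip, not clicked: about 0.08 rad; clicked: under 0.015. Pressed near its free edge it takes about 10 to 15 N to pass the clip, then meets a hard stop.
- lid_edge (a point): Middle of the lid's free long edge, on its outer face, 143 mm from the hinge axis; moves with the lid. Shut, it is 56 mm above the table. The lid is stiff, 244 mm long (122 mm to either side of this point, along the case's x), panel 4 mm thick with a 10 mm skirt. Its axes are the case's turned with the lid; z is the outward normal of the outer face.
- lid_hinge (a point): Middle of the lid's hinge axis, 42 mm above the table, 70 mm to +y of the case's middle. The axis runs along the case's x; the lid's outer face lies 14 mm above the axis when shut.
- clip_nose (a point): Rounded nose of the orange spring clip in the middle of the case's -y side. The clip is 50 mm long (case's x), pivots at its foot, gives outwards by about 2.5 mm as the lid passes, then springs back over a rounded bead on the lid's edge. Nose 52 mm above the table and 12 mm outside the case wall; clip top about 63 mm up.
- bowl: Bystander: white ceramic bowl, 130 mm across, 55 mm high. Origin: centre of its underside.
- sanitiser: Bystander: white bottle with a blue cap, 60 mm across, 170 mm high, beside the shelf on the hinge side of the case. Origin: centre of its underside.
- mug: Bystander: blue mug, 80 mm across, 90 mm high, handle at its own +y, under the shelf on the clip side of the case. Origin: centre of its underside.
There are look-alikes about, which are no part of the job. There is more than one size of the spoon; the job needs the smallest.

How it is judged:
By the outcome, as a careful person would: the job done as asked, in the order asked, and still so for the second after the job is handed in, with the robot touching nothing.
It also fails if it takes over 64 s, if anything falls off the work surface, if the arm or the gripper's body presses on something with over 40 N, if the wrist force passes 120 N, or if a joint passes its speed limit or range.

## Working session

There is one attempt and no reset: what is moved stays moved. The work goes in short steps, Python scripts to look and compute and a tool call to move; the robot and the scene stay as the last step left them, time stands still between calls to the robot, and variables do not carry over. Pictures are saved under pics/ and viewed, and the job is handed in when it is done.

Besides the shell and the picture viewer there is one more tool, called after "Call:" by a JSON object that holds its "op" and its "data", one argument or row to a line. drive_tool: Moves the arm, as the interface text tells. Its arguments: {"type":"object","properties":{"motion":{"type":"array","items":{"type":"array","items":{"type":"number"}}},"force":{"type":"number"}},"required":["motion"]}

```bash
ls; mkdir -p pics
python3 - <<'E'
from plant import env
import cv2
s=env.get_state()
print(s, env.tip_extent)
for n in("side","top"):
    im=env.get_image(n)
    cv2.imwrite(f"pics/{n}0.png",im["color"][:,:,::-1])
    print(n,{k:v for k,v in im.items() if k!="color"})
E
```

```text
pics
{'clock': 0.0, 'q': array([-1.39649131e+00,  5.28468951e-01,  1.43392344e+00,  2.75810439e-05,
        1.18140010e+00, -1.78500930e-01]), 'qvel': array([ 0.00204427, -0.00041125, -0.00033581, -0.00035658, -0.00118802,
        0.0001781 ]), 'joint_efforts': array([ 2.40375684e-04, -4.42352092e+01, -1.78022432e+01, -4.36966784e-04,
        8.21317808e-03,  1.32917805e-05]), 'tcp_pos': array([ 0.21587075, -0.5858059 ,  0.24932515]), 'tcp_rot': array([-3.13943229e+00, -4.15679108e-04,  3.52794998e-01]), 'force': array([ 0.86148651, -0.2737637 ,  0.57073779]), 'wrist_torque': array([ 0.02975306,  0.03477438, -0.02892762]), 'opening': 0.0856820160490892} 0.019
side {'fov_y': 53.74771847240001, 'cx': 281.2625751429692, 'cy': 205.06212386068765, 'D': array([-0.06108786,  0.        ,  0.        ,  0.        ,  0.        ]), 'position': array([ 0.02120591, -0.78415055,  1.18980118]), 'orientation': array([ 0.81099949, -0.00625587, -0.68785539])}
top {'fov_y': 57.706969707199065, 'cx': 279.6186322486506, 'cy': 212.6039456282639, 'D': array([-0.03059756,  0.        ,  0.        ,  0.        ,  0.        ]), 'position': array([ 0.35900969, -0.06032024,  1.49361155]), 'orientation': array([ 2.20350659e-01,  1.47037662e-03, -1.49638414e+00])}
```

View pics/side0.png

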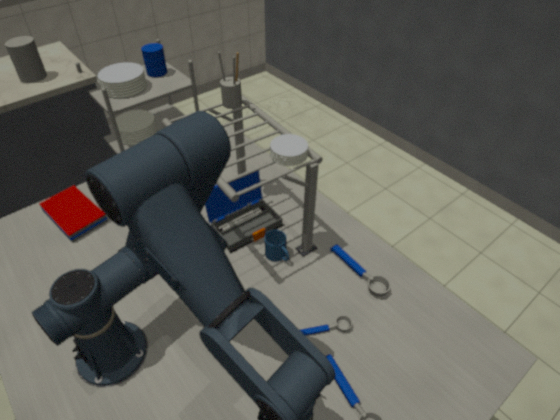

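View pics/top0.png

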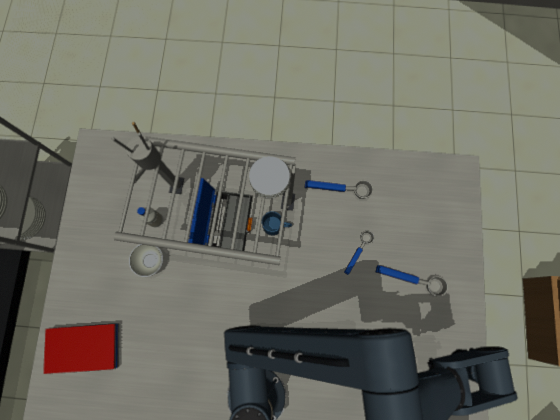

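Side view: three blue-handled spoons near (350,262), (325,328) and (345,385). In the top view they are at (338,188), (358,252) and (410,278); the middle one, about (348,272) to (367,237), is the shortest. The case is under the shelf, around top (235,222), with the blue lid at (203,213), the orange clip at (250,226) and the mug at (272,224). The red box and the rack cups have no part in the job.

```bash
cat > h.py <<'E'
import numpy as np, cv2
from scipy.spatial.transform import Rotation as Ro
from plant import env
def rot(e): return Ro.from_euler('xyz',e).as_matrix()
def K(im):
    f=im["color"].shape[0]/2/np.tan(np.radians(im["fov_y"])/2)
    return np.array([[f,0,im["cx"]],[0,f,im["cy"]],[0,0,1.]])
def ray(im,uv):
    uv=np.atleast_2d(np.array(uv,float))
    n=cv2.undistortPoints(uv.reshape(-1,1,2),K(im),im["D"]).reshape(-1,2)
    d=np.c_[n[:,0],-n[:,1],-np.ones(len(n))]@rot(im["orientation"]).T
    return im["position"],d
def plane(im,uv,z):
    o,d=ray(im,uv); t=(z-o[2])/d[:,2]; return o+d*t[:,None]
def proj(im,P):
    P=np.atleast_2d(np.array(P,float)); c=(P-im["position"])@rot(im["orientation"])
    c=c*[1,-1,-1]
    return cv2.projectPoints(c,np.zeros(3),np.zeros(3),K(im),im["D"])[0].reshape(-1,2)
def tri(ia,ua,ib,ub):
    A=np.zeros((3,3));b=np.zeros(3);L=[]
    for im,u in((ia,ua),(ib,ub)):
        o,d=ray(im,u);d=d[0]/np.linalg.norm(d[0]);M=np.eye(3)-np.outer(d,d);A+=M;b+=M@o;L.append((M,o))
    p=np.linalg.solve(A,b);return p,[np.linalg.norm(M@(p-o)) for M,o in L]
def crop(im,x0,y0,x1,y1,fn,s=5):
    c=im["color"][y0:y1,x0:x1,::-1]; c=cv2.convertScaleAbs(c,alpha=1.5)
    cv2.imwrite(fn,cv2.resize(c,None,fx=s,fy=s,interpolation=cv2.INTER_CUBIC))
E
python3 - <<'E'
from h import *
T=env.get_image("top");S=env.get_image("side")
import pickle;pickle.dump((T,S),open("im0.pkl","wb"))
crop(T,300,165,450,300,"pics/spoons.png",5)
crop(T,110,120,310,280,"pics/case.png",4)
crop(S,190,90,350,270,"pics/caseS.png",3)
hsv=cv2.cvtColor(T["color"],cv2.COLOR_RGB2HSV)
m=cv2.inRange(hsv,(105,120,60),(125,255,255))
n,l,st,c=cv2.connectedComponentsWithStats(m)
for i in range(1,n):
    if st[i,4]>20:
        ys,xs=np.where(l==i);pts=np.c_[xs,ys].astype(float)
        P=plane(T,pts,0.021);r=cv2.minAreaRect((P[:,:2]*1000).astype(np.float32))
        print(st[i],c[i].round(1),r, P.mean(0).round(3))
E
```

```text
[188 178  16  65 241] [195.6 211. ] ((675.7581787109375, 299.2861022949219), (16.33988380432129, 264.48150634765625), 86.78971099853516) [0.67  0.299 0.021]
[305 180  41  12 268] [325.1 185.5] ((812.8246459960938, -207.36117553710938), (162.80484008789062, 28.190881729125977), 86.81669616699219) [ 0.813 -0.208  0.021]
[203 191  13  54 147] [209.  218.2] ((648.6099853515625, 240.8545379638672), (16.200511932373047, 216.88555908203125), 86.93528747558594) [0.645 0.243 0.021]
[138 207   7   8  41] [141.  210.6] ((655.5104370117188, 517.5765380859375), (26.898906707763672, 24.774065017700195), 51.081180572509766) [0.655 0.518 0.021]
[345 248  17  26 134] [353.2 260.4] ((520.6052856445312, -330.98638916015625), (18.3278865814209, 110.93164825439453), 62.728878021240234) [ 0.521 -0.331  0.021]
[377 266  42  18 291] [397.7 274.2] ((480.04083251953125, -501.9513244628906), (161.76345825195312, 27.05681800842285), 76.8926773071289) [ 0.48  -0.503  0.021]
```

View pics/spoons.png

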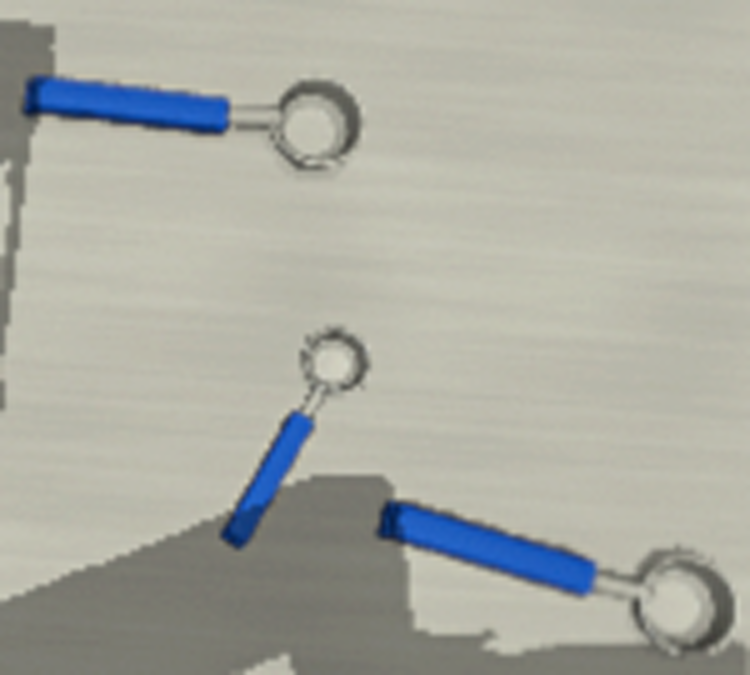

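View pics/case.png

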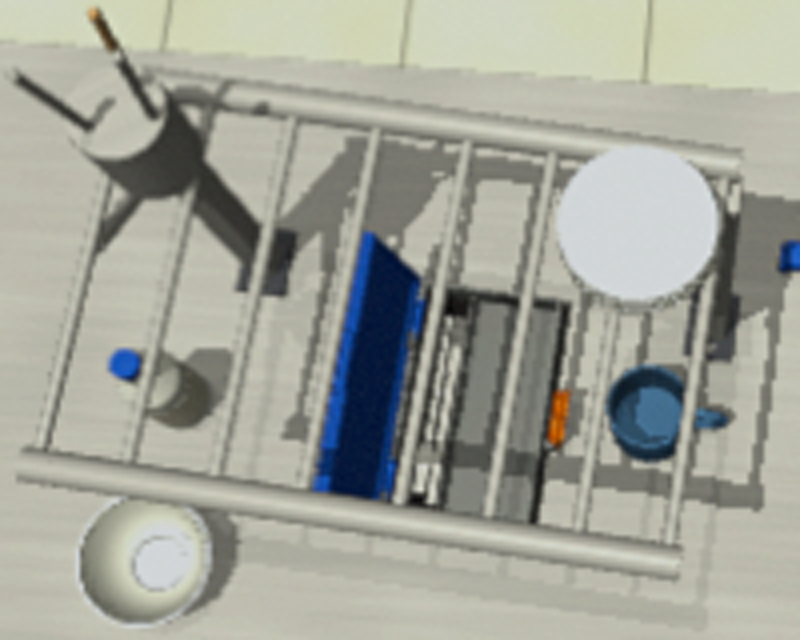

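View pics/caseS.png

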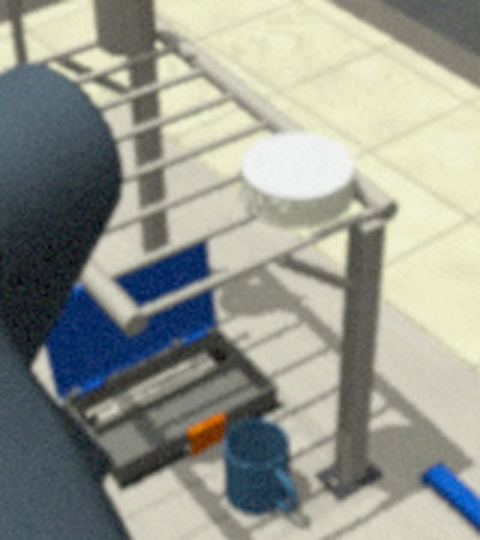

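```bash
cat > m1.py <<'E'
from h import *
import pickle;T,S=pickle.load(open("im0.pkl","rb"))
for im,nm,box in((T,"top",(340,240,370,280)),(S,"side",(290,315,335,345))):
    hsv=cv2.cvtColor(im["color"],cv2.COLOR_RGB2HSV)
    m=cv2.inRange(hsv,(105,120,40),(125,255,255))
    k=np.zeros_like(m);k[box[1]:box[3],box[0]:box[2]]=1;m*=k
    ys,xs=np.where(m>0);P=plane(im,np.c_[xs,ys].astype(float),0.021 if nm=="top" else .018)[:,:2]*1000
    c=P.mean(0);u=np.linalg.svd(P-c)[2][0] if 0 else np.linalg.eigh(np.cov(P.T))[1][:,1]
    if u[0]<0:u=-u
    t=(P-c)@u;w=(P-c)@[-u[1],u[0]]
    print(nm,len(P),c.round(1),u.round(3),np.degrees(np.arctan2(u[1],u[0])),t.min(),t.max(),w.min(),w.max())
print(plane(T,[(366.8,237)],0.02), plane(S,[(344,324)],0.02))
E
python3 m1.py
```

```text
top 138 [ 519.3 -330. ] [ 0.892 -0.453] -26.909389439876247 -55.12129199115558 57.120859332723356 -9.38555317078184 9.17337482175343
side 159 [ 532.  -340.3] [ 0.883 -0.469] -28.001815685286687 -43.94814816717843 42.75928247186922 -10.415199777184242 10.115818919417501
[[ 0.6157286  -0.38095917  0.02      ]] [[ 0.61574795 -0.38509962  0.02      ]]
```

```bash
cat > plan.py <<'E'
from h import *
def Rt(az,tilt,roll=0):
    a=np.radians(az);t=np.radians(tilt)
    z=np.array([np.sin(t)*np.cos(a),np.sin(t)*np.sin(a),-np.cos(t)])
    y=np.array([np.sin(a),-np.cos(a),0]);x=np.cross(y,z)
    return np.c_[x,y,z]
def go(P,R=None):
    s=env.get_state();R0=rot(s["tcp_rot"])
    print("t",round(s["clock"],2),"tcp",(s["tcp_pos"]*1000).round(1),"F",s["force"].round(1),"op",round(s["opening"]*1000,1))
    sh=R0.T@(np.array(P)-s["tcp_pos"])*1000
    print("shift now-axes",sh.round(1))
    if R is not None:
        rv=Ro.from_matrix(R0.T@R).as_rotvec();print("turn",rv.round(3),"deg",np.degrees(np.linalg.norm(rv)).round(1))
        print("shift after-turn axes",(R.T@(np.array(P)-s["tcp_pos"])*1000).round(1))
E
python3 - <<'E'
from plan import *
R=Rt(-27.5,40)
P=np.array([.5514,-.347,.025])+(-10/1000)*np.array([np.cos(np.radians(-27.5)),np.sin(np.radians(-27.5)),0])
print(P); go(P-R[:,2]*.12,R)
E
```

```text
[ 0.54252989 -0.34238251  0.025     ]
t 0.2 tcp [ 215.9 -586.1  249.7] F [0.1 0.1 0.6] op 85.1
shift now-axes [ 338.8 -172.7  133.1]
turn [-0.292  0.657  0.797] deg 61.5
shift after-turn axes [  -8.7 -367.   166. ]
```

Call:
{"op": "drive_tool", "data": {
  "motion": [
    [0, 0, 0.104, 0, 0, 0, 0.7],
    [0, 0, 0.104, 0, 0, 0, 0.7],
    [0, 0, 0.104, 0, 0, 0, 0.7],
    [0, 0, 0.104, 0, 0, 0, 0.7],
    [0, 0, 0.104, 0, 0, 0, 0.7],
    [0, 0, 0.104, 0, 0, 0, 0.7],
    [0, 0, 0.104, 0, 0, 0, 0.7],
    [0, 0, 0.104, 0, 0, 0, 0.7]
  ],
  "force": 40
}}

```text
clock: 0.87
tcp_pos: [0.2159, -0.5863, 0.25]
tcp_rot: [-3.141, 0.0, -0.484]
force: [0.1, 0.1, 1.1]
opening: 0.0597
```

Call:
{"op": "drive_tool", "data": {
  "motion": [
    [0, 0.087, 0, 0, -35, 0, 0.7],
    [0, 0.087, 0, 0, -35, 0, 0.7],
    [0, 0.087, 0, 0, -35, 0, 0.7],
    [0, 0.087, 0, 0, -35, 0, 0.7],
    [0, 0.087, 0, 0, -35, 0, 0.7],
    [0, 0.087, 0, 0, -35, 0, 0.7],
    [0, 0.087, 0, 0, -35, 0, 0.7],
    [0, 0.087, 0, 0, -35, 0, 0.7]
  ]
}}

```text
clock: 1.53
tcp_pos: [0.3367, -0.3565, 0.2506]
tcp_rot: [-3.134, -0.642, -0.476]
force: [2.4, -0.1, -0.1]
opening: 0.0598
```

```bash
cat > p1.py <<'E'
from plan import *
R=Rt(-27.5,40)
P=np.array([.5514,-.347,.025])+(-10/1000)*np.array([np.cos(np.radians(-27.5)),np.sin(np.radians(-27.5)),0])
go(P-R[:,2]*.12,R); go(P,R)
E
python3 p1.py
```

```text
t 1.53 tcp [ 336.7 -356.5  250.6] F [ 2.4 -0.1 -0.1] op 59.8
shift now-axes [  -0.5 -105.9  167.3]
turn [-0.01   0.056  0.003] deg 3.3
shift after-turn axes [ -10.1 -107.6  165.9]
t 1.53 tcp [ 336.7 -356.5  250.6] F [ 2.4 -0.1 -0.1] op 59.8
shift now-axes [   6.2 -104.7  287.1]
turn [-0.01   0.056  0.003] deg 3.3
shift after-turn axes [ -10.1 -107.6  285.9]
```

Call:
{"op": "drive_tool", "data": {
  "motion": [
    [0, 0.028, 0, -5, -18, 28, 0.7],
    [0, 0.028, 0, -5, -18, 28, 0.7],
    [0, 0, 0, 0, -18, 28, 0.7],
    [0, 0, 0, 0, -18, 28, 0.7],
    [0, 0, 0, 0, -18, 28, 0.7],
    [0, 0, 0, 0, -15, 25, 0.7],
    [0, 0, 0, 0, 0, 0, 0.7],
    [0, 0, 0, 0, 0, 0, 0.7]
  ]
}}

```text
clock: 2.2
tcp_pos: [0.4508, -0.3177, 0.1437]
tcp_rot: [-3.126, -0.686, -0.473]
force: [0.8, 0.4, 0.6]
opening: 0.0601
```

```bash
python3 p1.py
python3 - <<'E'
from h import *
T=env.get_image("top");S=env.get_image("side")
crop(T,300,210,420,310,"pics/pre_t.png",5)
crop(S,250,270,390,380,"pics/pre_s.png",5)
cv2.imwrite("pics/s1.png",S["color"][:,:,::-1])
import pickle;pickle.dump((T,S),open("im1.pkl","wb"))
E
```

```text
t 2.2 tcp [ 450.8 -317.7  143.7] F [0.8 0.4 0.6] op 60.1
shift now-axes [ -4.8 -19.9  31. ]
turn [-0.02   0.012  0.005] deg 1.4
shift after-turn axes [ -5.3 -20.5  30.5]
t 2.2 tcp [ 450.8 -317.7  143.7] F [0.8 0.4 0.6] op 60.1
shift now-axes [ -3.3 -17.5 151. ]
turn [-0.02   0.012  0.005] deg 1.4
shift after-turn axes [ -5.3 -20.5 150.5]
```

View pics/pre_t.png

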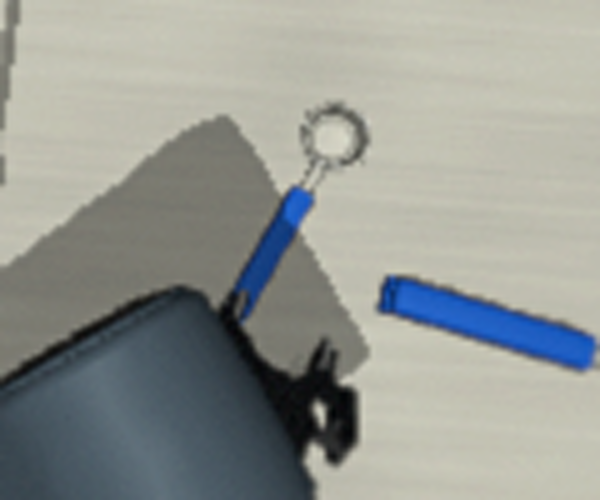

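View pics/s1.png

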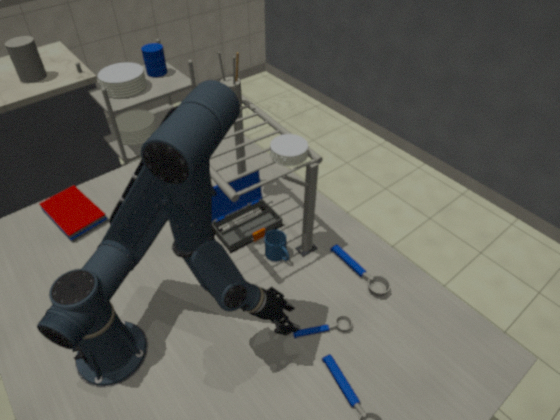

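The top crop shows the gripper approaching along the small spoon's handle, px (348-361, 248-274). It is still about 20 mm to one side, so the next move corrects that.

Call:
{"op": "drive_tool", "data": {
  "motion": [
    [-0.01, 0.006, 0, -1, -10, 10, 0.7],
    [-0.01, 0.006, 0, -1, -10, 10, 0.7],
    [0, 0, 0, -1, 0, 12, 0.7],
    [0, 0, 0, -1, 0, 12, 0.7],
    [0, 0, 0, -1, 0, 12, 0.7],
    [0, 0, 0, 0, 0, 12, 0.7],
    [0, 0, 0, 0, 0, 12, 0.7],
    [0, 0, 0, 0, 0, 0, 0.7]
  ]
}}

```text
clock: 2.97
tcp_pos: [0.5024, -0.3247, 0.0802]
tcp_rot: [3.135, -0.702, -0.475]
force: [0.1, 0.3, -0.8]
opening: 0.0597
```

```bash
python3 p1.py|tail -4
python3 - <<'E'
from h import *
T=env.get_image("top");S=env.get_image("side")
crop(T,300,210,420,310,"pics/pre_t2.png",5)
crop(S,270,280,380,360,"pics/pre_s2.png",6)
E
```

```text
t 2.97 tcp [ 502.4 -324.7   80.2] F [ 0.1  0.3 -0.8] op 59.7
shift now-axes [-2.2 -3.1 70.5]
turn [ 0.004 -0.004  0.004] deg 0.4
shift after-turn axes [-1.9 -2.8 70.5]
```

View pics/pre_s2.png

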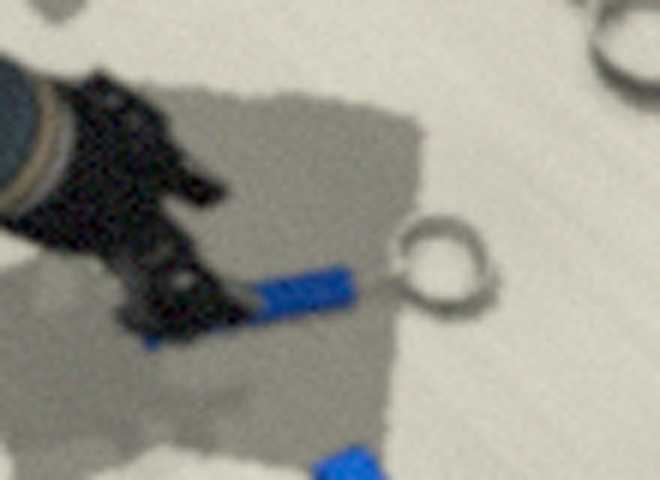

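The fingers straddle the handle, one on each side of px (300-330, 325-335), so I go down the last 70 mm.

Call:
{"op": "drive_tool", "data": {
  "motion": [
    [0, 0, 0, -1, -1, 10, 0.7],
    [0, 0, 0, -1, -1, 10, 0.7],
    [0, 0, 0, 0, -1, 10, 0.7],
    [0, 0, 0, 0, 0, 10, 0.7],
    [0, 0, 0, 0, 0, 10, 0.7],
    [0, 0, 0, 0, 0, 10, 0.7],
    [0, 0, 0, 0, 0, 8, 0.7],
    [0, 0, 0, 0, 0, 0, 0.7]
  ]
}}

```text
clock: 3.73
tcp_pos: [0.5413, -0.3404, 0.0259]
tcp_rot: [3.135, -0.7, -0.474]
force: [-0.3, -0.8, 0.1]
opening: 0.0597
```

```bash
python3 p1.py|tail -4
python3 - <<'E'
from h import *
T=env.get_image("top");S=env.get_image("side")
crop(T,300,210,420,310,"pics/pre_t3.png",5)
crop(S,270,280,380,360,"pics/pre_s3.png",6)
E
```

```text
t 3.73 tcp [ 541.3 -340.4   25.9] F [-0.3 -0.8  0.1] op 59.7
shift now-axes [1.  1.2 2. ]
turn [ 0.002 -0.002  0.004] deg 0.3
shift after-turn axes [1.  1.2 2. ]
```

View pics/pre_s3.png

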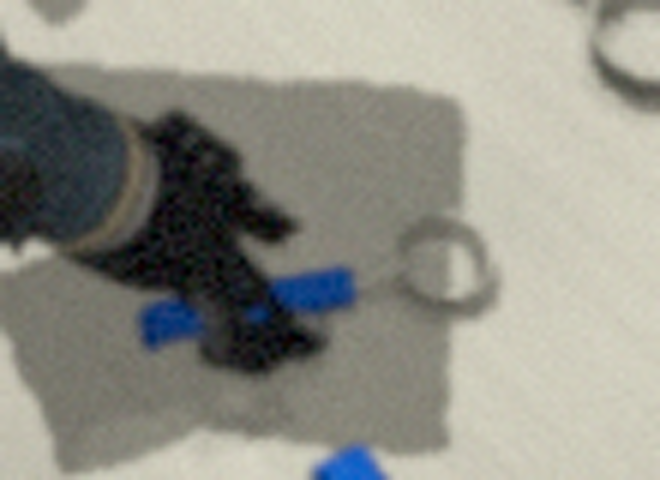

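Call:
{"op": "drive_tool", "data": {
  "motion": [
    [0, 0, 0, 0, 0, 0, 0],
    [0, 0, 0, 0, 0, 0, 0],
    [0, 0, 0, 0, 0, 0, 0],
    [0, 0, 0, 0, 0, 0, 0],
    [0, 0, 0, 0, 0, 0, 0],
    [0, 0, 0, 0, 0, 0, 0],
    [0, 0, 0, 0, 0, 0, 0],
    [0, 0, 0, 0, 0, 0, 0]
  ],
  "force": 50
}}

```text
clock: 4.5
tcp_pos: [0.5402, -0.3399, 0.0278]
tcp_rot: [3.135, -0.701, -0.475]
force: [-2.4, 1.1, 5.8]
opening: 0.018
```

```bash
python3 p1.py|tail -4
python3 - <<'E'
from h import *
T=env.get_image("top");S=env.get_image("side")
crop(S,270,280,380,360,"pics/grip_s.png",6)
E
```

```text
t 4.5 tcp [ 540.2 -339.9   27.8] F [-2.4  1.1  5.8] op 18.0
shift now-axes [0.6 1.1 4.2]
turn [ 0.003 -0.003  0.004] deg 0.3
shift after-turn axes [0.6 1.1 4.2]
```

View pics/grip_s.png

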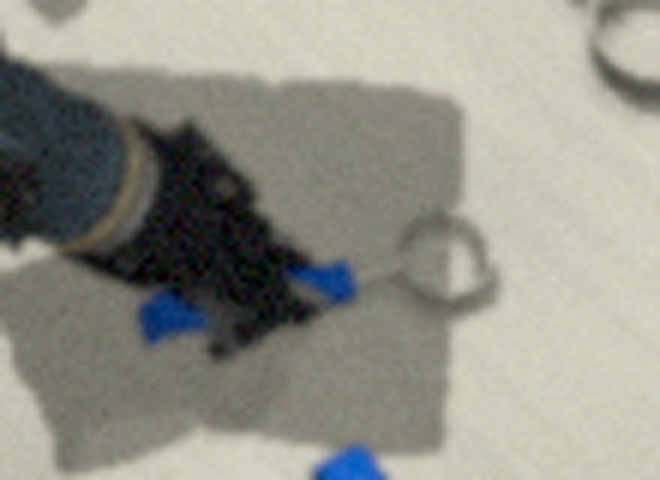

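Call:
{"op": "drive_tool", "data": {
  "motion": [
    [0, 0, 0, 3, 0, -4, 0],
    [0, 0, 0, 6, 0, -8, 0],
    [0, 0, 0, 10, 0, -12, 0],
    [0, 0, 0, 13, 0, -15, 0],
    [0, 0, 0, 13, 0, -15, 0],
    [0, 0, 0, 13, 0, -15, 0],
    [0, 0, 0, 13, 0, -15, 0],
    [0, 0, 0, 10, 0, -12, 0]
  ]
}}

```text
clock: 5.27
tcp_pos: [0.5406, -0.3394, 0.1548]
tcp_rot: [3.133, -0.701, -0.473]
force: [0.4, 0.0, -1.4]
opening: 0.0186
```

Run:
```python
from h import *
T=env.get_image("top");S=env.get_image("side")
import pickle;pickle.dump((T,S),open("im2.pkl","wb"))
s=env.get_state();print(s["tcp_pos"],s["tcp_rot"],s["force"],s["opening"])
crop(S,260,240,380,360,"pics/lift_s.png",5)
crop(S,195,160,310,260,"pics/cS.png",7)
crop(T,185,170,265,260,"pics/cT.png",6)
```

```text
[ 0.54158498 -0.34001174  0.15628888] [ 3.13149688 -0.70552204 -0.47069439] [ 1.00929386 -0.00982935 -2.46977479] 0.018624991835299334
```

View pics/lift_s.png

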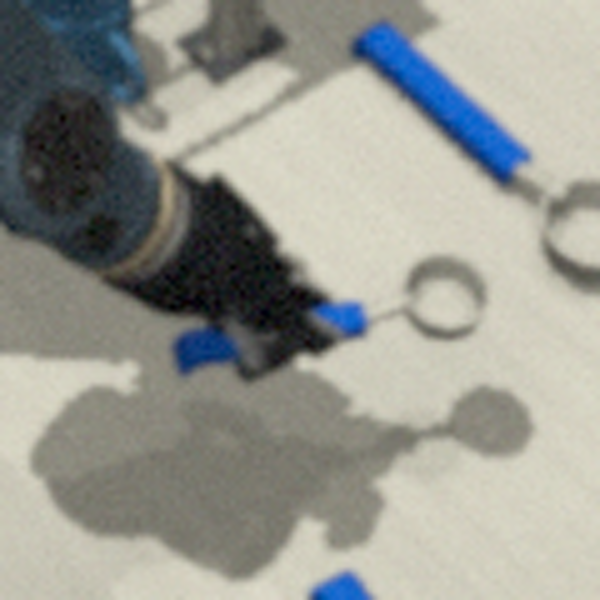

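View pics/cS.png

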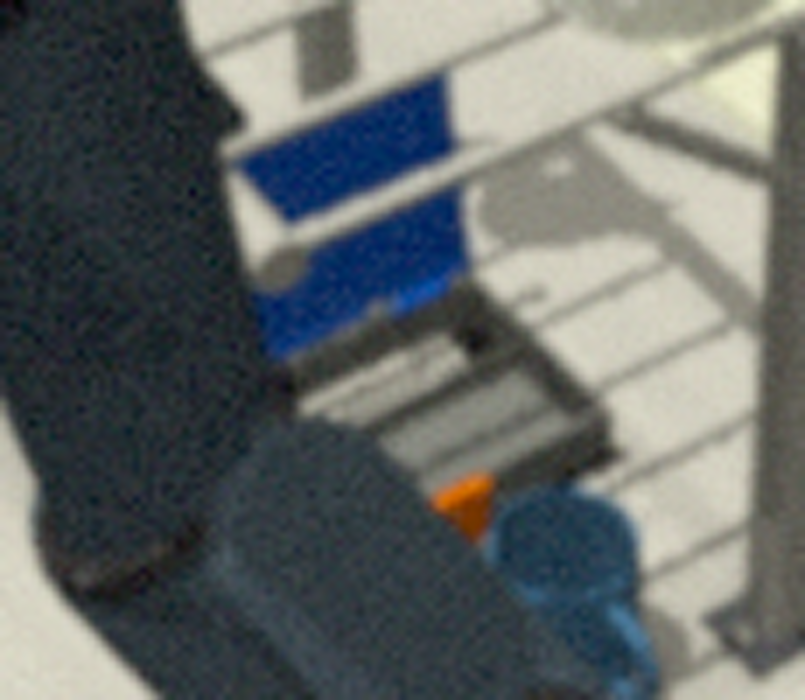

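View pics/cT.png

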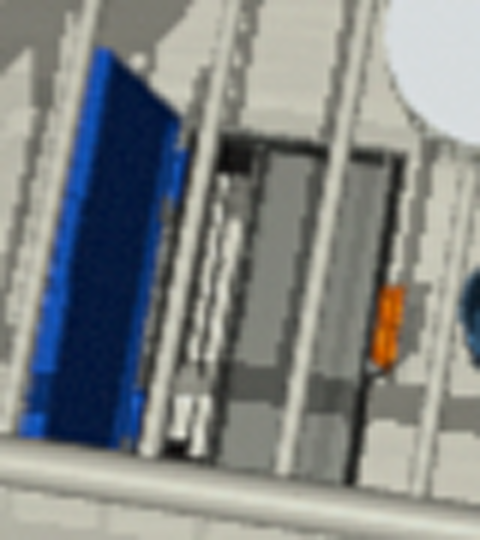

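Run:
```python
from h import *
import pickle
T,S=pickle.load(open("im1.pkl","rb"))
crop(S,200,165,300,265,"pics/cS1.png",7)
for T2,S2 in (pickle.load(open("im2.pkl","rb")),):
  for nm,a,b in(("far-y",(252.5,195.8),(281.9,220.7)),("far+y",(220.8,192.2),(262.1,199.7))):
    print(nm,plane(T,[a],.042).round(3),plane(S,[b],.042).round(3),tri(T,a,S,b))
# orange
for im in (T,S):
    hsv=cv2.cvtColor(im["color"],cv2.COLOR_RGB2HSV);m=cv2.inRange(hsv,(5,150,100),(20,255,255))
    ys,xs=np.where(m>0);print(len(xs),xs.min(),xs.max(),ys.min(),ys.max(),xs.mean(),ys.mean(),plane(im,[(xs.mean(),ys.mean())],.055))
    P=plane(im,np.c_[xs,ys].astype(float),.06)[:,:2]*1000;print(cv2.minAreaRect(P.astype(np.float32)))
# shelf front tube
print(plane(T,[(117.5,235.75),(280,260.5)],.412))
```

```text
far-y [[0.743 0.078 0.042]] [[0.74  0.075 0.042]] (array([0.74343092, 0.07841684, 0.03753745]), [np.float64(0.0007080912455972061), np.float64(0.0007080912455973942)])
far+y [[0.748 0.204 0.042]] [[0.753 0.218 0.042]] (array([0.74204448, 0.20107882, 0.06139952]), [np.float64(0.00119422572876906), np.float64(0.0011942257287690398)])
37 248 251 218 230 249.45945945945945 223.67567567567568 [[0.62811453 0.07812401 0.055     ]]
((626.0348510742188, 77.67871856689453), (10.750558853149414, 47.84303665161133), 85.96926879882812)
36 70 264 228 234 248.22222222222223 231.05555555555554 [[0.59996989 0.10306758 0.055     ]]
((358.3437805175781, 286.1347961425781), (29.9371337890625, 724.0193481445312), 51.923858642578125)
[[ 0.49755156  0.42096886  0.412     ]
 [ 0.46205734 -0.05212546  0.412     ]]
```

View pics/cS1.png

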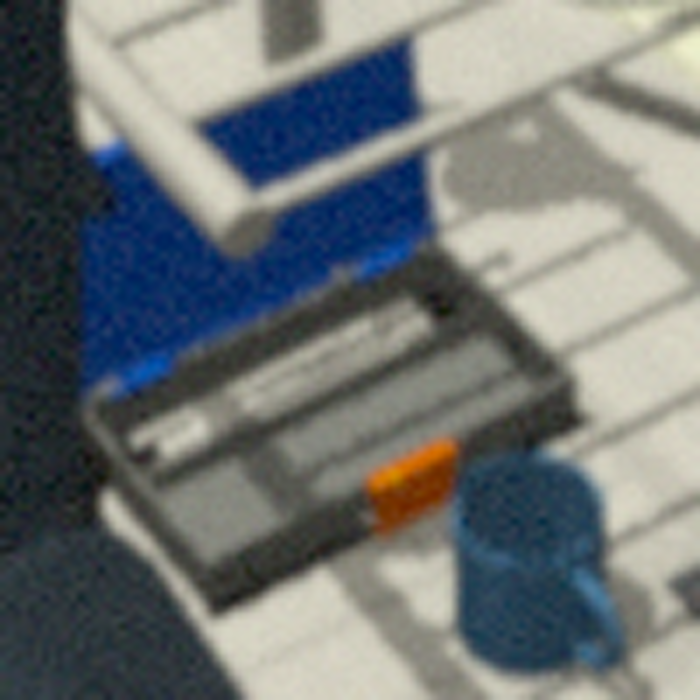

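Run:
```python
from h import *
import pickle
T,S=pickle.load(open("im1.pkl","rb"))
C=np.array([(212,582),(573,380),(430,240),(88,402)])/7+[200,165]
P=plane(S,C,.042);print(P.round(4))
d=lambda a,b:(np.linalg.norm(P[a]-P[b]).round(4),np.degrees(np.arctan2(*(P[b]-P[a])[[1,0]])).round(1))
print(d(0,1),d(3,2),d(0,3),d(1,2),P.mean(0))
# top: -y rim edge outer points & far edge
A=np.array([(405,155),(392,225),(376,375),(358,480)])/6+[185,170]
Q=plane(T,A,.042);print(Q.round(4))
m=np.polyfit(Q[:,0],Q[:,1],1);print("edge az",np.degrees(np.arctan(m[0])))
```

```text
[[0.5062 0.0859 0.042 ]
 [0.7447 0.0813 0.042 ]
 [0.7526 0.2221 0.042 ]
 [0.5265 0.2363 0.042 ]]
(np.float64(0.2385), np.float64(-1.1)) (np.float64(0.2266), np.float64(-3.6)) (np.float64(0.1518), np.float64(82.3)) (np.float64(0.141), np.float64(86.8)) [0.63251882 0.15642813 0.042     ]
[[0.7428 0.0777 0.042 ]
 [0.695  0.0819 0.042 ]
 [0.5955 0.0831 0.042 ]
 [0.5272 0.0883 0.042 ]]
edge az -2.4566116618512006
```

Run:
```python
from h import *
import pickle
T,S=pickle.load(open("im1.pkl","rb"))
g=cv2.cvtColor(T["color"],cv2.COLOR_RGB2GRAY).astype(float)
pts=[]
for r in list(range(199,216))+list(range(233,249)):
    row=g[r,238:262]; 
    print(r,row[:].astype(int)) if r%6==0 else 0
    # darkest px subpixel
    x=np.arange(238,262);w=np.clip(70-row,0,None)
    if w.sum()>0: pts.append((np.sum(x*w)/w.sum(),r,row.min()))
pts=np.array(pts);Q=plane(T,pts[:,:2],.042)
print(np.c_[pts,Q[:,:2]*1000].round(1))
```

```text
204 [ 92 125 119  82  82  84  78  77  76  83  85  46  25  80 126  95  81  86
 125 132 131 129 115 117]
210 [125 117  78  82  85  80  76  77  85  86  47  21  68 123  94  81  86 125
 131 131 129 115 117 131]
234 [ 56  49  47  48  55  58  55  26  44  78  89  82  78  85  87  89  87  85
 114 135 111  97 121 126]
240 [ 80  79  80  87  75  51  22  30  83 119 124 125 122  93  84  84  78 111
 135 111  75  77  79  80]
246 [ 80  80  87  90  74  33  40 113 127 126 125 126 127 126 125 111 115 134
 113 101 122 126 126 126]
[[248.7 199.   28.  728.8  91.2]
 [249.  200.   29.  724.8  89.9]
 [248.4 201.   31.  720.6  91.9]
 [248.8 202.   23.  716.7  89.9]
 [249.7 203.   22.  712.9  85.9]
 [249.7 204.   25.  708.9  85.8]
 [249.6 205.   22.  704.9  85.6]
 [249.5 206.   27.  700.8  85.5]
 [249.5 207.   29.  696.8  85.3]
 [249.2 208.   27.  692.7  85.9]
 [248.8 209.   23.  688.6  87.1]
 [248.7 210.   21.  684.6  87.3]
 [248.6 211.   21.  680.5  87.2]
 [248.5 212.   29.  676.5  87.2]
 [248.5 213.   31.  672.5  86.9]
 [248.4 214.   33.  668.5  87.2]
 [247.9 215.   22.  664.4  88.5]
 [242.8 233.   30.  592.1 101.7]
 [242.5 234.   26.  588.2 102.5]
 [242.4 235.   22.  584.3 102.4]
 [242.5 236.   20.  580.4 101.6]
 [242.3 237.   22.  576.5 102.2]
 [242.4 238.   22.  572.6 101.5]
 [244.1 239.   24.  569.3  94.4]
 [244.2 240.   22.  565.4  93.7]
 [244.  241.   21.  561.5  93.9]
 [243.9 242.   20.  557.6  94. ]
 [243.9 243.   21.  553.8  93.9]
 [243.6 244.   20.  549.9  94.4]
 [243.5 245.   29.  546.   94.4]
 [243.4 246.   33.  542.1  94.4]
 [243.2 247.   26.  538.2  95. ]
 [242.9 248.   20.  534.3  95.7]]
```

```bash
cat > arm.py <<'E'
import numpy as np
from scipy.optimize import least_squares
E
python3 - <<'E'
from plan import *
from scipy.optimize import least_squares
s=env.get_state();q=s["q"];p=s["tcp_pos"]
D=[(np.array([-1.39649,.528469,1.433923,0,1.1814,-.1785]),np.array([.21587,-.58581,.24932])),(q,p)]
print(q.round(3),p)
def f(x):
    h,L1,L2,L3,=x;o=[]
    for q,p in D:
        a,b,c=q[1],q[1]+q[2],q[1]+q[2]+q[4]
        o+=[L1*np.sin(a)+L2*np.sin(b)+L3*np.sin(c)-np.hypot(*p[:2]),h+L1*np.cos(a)+L2*np.cos(b)+L3*np.cos(c)-p[2]]
    return o
r=least_squares(f,[.2,.4,.4,.2]);print(r.x,r.fun)
h,L1,L2,L3=r.x
for R,z in((.46,.13),(.5,.1),(.55,.1),(.63,.035)):
    t=np.radians(40);W=np.array([R-L3*np.sin(t),z+L3*np.cos(t)-h])
    d=np.hypot(*W);c3=(d*d-L1**2-L2**2)/(2*L1*L2);print(R,z,"wrist",W+[0,h],"q3",np.arccos(c3) if abs(c3)<1 else c3)
T,S=env.get_image("top"),env.get_image("side")
crop(T,310,190,410,290,"pics/lt.png",6)
print(plane(T,[(271,222)],.09))
E
```

```text
[-0.833  0.6    1.974  2.016  0.247 -0.738] [ 0.54158498 -0.34001174  0.15628888]
[-0.60388124  1.0278486   0.11472908 -0.00935967] [-8.80373663e-10 -7.63617808e-10  4.00533828e-10 -1.04554423e-09]
0.46 0.13 wrist [0.46601628 0.12283008] q3 -1.375269948265041
0.5 0.1 wrist [0.50601628 0.09283008] q3 -1.3914726424282724
0.55 0.1 wrist [0.55601628 0.09283008] q3 -1.1663209641450234
0.63 0.035 wrist [0.63601628 0.02783008] q3 -1.1280966687774878
[[ 0.63394291 -0.00531548  0.09      ]]
```

View pics/lt.png

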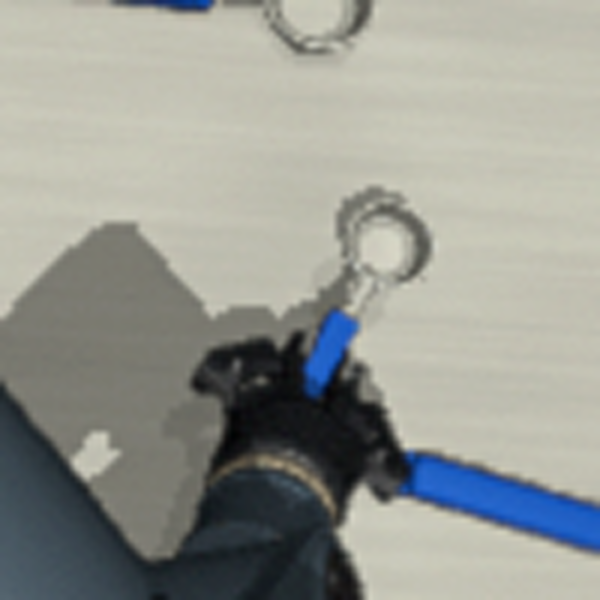

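```bash
cat > log.py <<'E'
# append current state to log
from plant import env
import json
s=env.get_state()
L=json.load(open("log.json")) if __import__("os").path.exists("log.json") else [([-1.39649131,.528468951,1.43392344,2.758e-5,1.1814001,-.17850093],[.21587075,-.5858059,.24932515],[-3.13943229,-4.157e-4,.352794998])]
L.append((list(s["q"]),list(s["tcp_pos"]),list(s["tcp_rot"])));json.dump(L,open("log.json","w"))
E
cat > fk.py <<'E'
from h import *
import json
from scipy.optimize import least_squares
E=lambda a,t:Ro.from_euler(a,t).as_matrix()
def fk(q,x):
    h,a1,L1,a3,L2,L3=x
    R1=E('z',q[0]);p=np.array([0,0,h])+R1@[a1,0,0]
    R2=R1@E('y',q[1]);p=p+R2@[0,0,L1]
    R3=R2@E('y',q[2]);p=p+R3@[a3,0,L2]
    R5=R3@E('z',q[3])@E('y',q[4]);p=p+R5@[0,0,L3]
    return p,R5@E('z',q[5]+np.pi/2)
E
python3 log.py
python3 - <<'E'
from fk import *
L=json.load(open("log.json"))
for q,p,r in L:print(np.degrees(np.linalg.norm(Ro.from_matrix(fk(q,[0]*6)[1].T@rot(r)).as_rotvec())), np.array(q).round(3))
f=lambda x:np.r_[np.concatenate([fk(q,x)[0]-p for q,p,r in L]),(x-[.34,0,.45,0,.45,.25])*1e-3]
r=least_squares(f,[.34,0,.45,0,.45,.25]);print(r.x.round(4),r.fun[:6].round(4))
E
```

```text
1.3031991958650582e-06 [-1.396  0.528  1.434  0.     1.181 -0.179]
1.9296116366065077e-14 [-0.834  0.605  1.976  2.02   0.247 -0.741]
[ 1.0808 -0.4138  0.748   0.3935  0.8686  0.7821] [-0.1093 -0.0192 -0.      0.     -0.      0.    ]
```

```bash
sed -i 's/h,a1,L1,a3,L2,L3=x/h,a1,L1,a3,L2,L3,dy=x/; s/R1@\[a1,0,0\]/R1@[a1,dy,0]/' fk.py
cat >> fk.py <<'E'
def fit(reg=1e-3):
    L=json.load(open("log.json"));x0=np.array([.3,0,.45,0,.45,.2,.1])
    f=lambda x:np.r_[np.concatenate([fk(q,x)[0]-p for q,p,r in L]),(x-x0)*reg]
    r=least_squares(f,x0);return r.x,r.fun[:3*len(L)],L
E
python3 -c "
from fk import *
x,f,L=fit();print(x.round(4),f.round(4))"
```

```text
[0.3448 0.045  0.4928 0.1022 0.3901 0.2777 0.111 ] [ 0.  0.  0. -0. -0. -0.]
```

Run:
```python
from plan import *
go([.46,-.10,.16],Rt(-3.2,40))
```

```text
t 5.47 tcp [ 540.4 -339.3  153.1] F [-0.1 -0.3 -1.9] op 18.8
shift now-axes [-133.8 -175.3 -123. ]
turn [ 0.276 -0.001 -0.32 ] deg 24.2
shift after-turn axes [ -67.4 -234.4  -65.5]
```

Call:
{"op": "drive_tool", "data": {
  "motion": [
    [0, 0, 0, -12, -16, -11, 0],
    [0, 0, 0, -12, -16, -11, 0],
    [0, 0, 0, -12, -16, -11, 0],
    [0, 0, 0, -12, -16, -11, 0],
    [0, 0, 0, -12, -16, -11, 0],
    [0, 0, 0, -12, -16, -11, 0],
    [0, 0, 0, -12, -16, -11, 0],
    [0, 0, 0, -12, -16, -11, 0]
  ]
}}

```text
clock: 6.13
tcp_pos: [0.4827, -0.1649, 0.1561]
tcp_rot: [3.134, -0.696, -0.475]
force: [0.1, 0.7, -0.9]
opening: 0.0183
```

```bash
python3 log.py
python3 - <<'E'
from plan import *
go([.46,.14,.13],Rt(-3.2,40))
from fk import *
x,f,L=fit();print(x.round(4),f.round(4),np.array(L[-1][0]).round(3))
E
```

```text
t 6.13 tcp [ 482.7 -164.9  156.1] F [ 0.1  0.7 -0.9] op 18.3
shift now-axes [-139.3 -260.1  -84.2]
turn [ 0.276  0.003 -0.322] deg 24.3
shift after-turn axes [ -47.2 -303.1   -5.5]
[0.2743 0.     0.5879 0.1141 0.3917 0.2777 0.111 ] [-0. -0. -0. -0.  0.  0.  0. -0. -0.] [-0.583  0.545  2.285  2.977  0.387 -1.501]
```

```bash
cat >> fk.py <<'E'
LO=np.array([-3.08,-.75,.22,-1.43,0,-2.85]);HI=np.array([3.08,2.2,2.44,4.57,2.65,2.85])
def ik(P,R,x,seed):
    def f(q):
        p,Rr=fk(q,x);return np.r_[(p-P)*5,Ro.from_matrix(Rr.T@R).as_rotvec()]
    r=least_squares(f,np.clip(seed,LO+1e-3,HI-1e-3),bounds=(LO,HI));return r.x,np.linalg.norm(r.fun)
E
python3 - <<'E'
from plan import *
from fk import *
x,f,L=fit();seed=L[-1][0]
for P in([.46,-.1,.16],[.46,0,.15],[.46,.14,.13],[.52,.14,.10],[.61,.137,.10],[.61,.137,.033]):
    q,e=ik(np.array(P),Rt(-3.2,40),x,seed);print(P,q.round(2),e.round(4));seed=q
E
```

```text
[0.46, -0.1, 0.16] [-0.69  0.54  2.39  2.29  0.53 -1.31] 0.0
[0.46, 0, 0.15] [-0.37  0.58  2.43  2.77  0.58 -1.5 ] 0.0
[0.46, 0.14, 0.13] [ 0.13  0.63  2.34  3.38  0.54 -1.63] 0.0
[0.52, 0.14, 0.1] [ 0.11  0.71  2.21  3.37  0.49 -1.65] 0.0
[0.61, 0.137, 0.1] [ 0.08  0.72  2.    3.46  0.29 -1.77] 0.0
[0.61, 0.137, 0.033] [ 0.08  0.87  2.01  3.35  0.44 -1.66] 0.0
```

Call:
{"op": "drive_tool", "data": {
  "motion": [
    [0.0345, 0, -0.04, 0, 0, 0, 0],
    [0.0345, 0, -0.04, 0, 0, 0, 0],
    [0.0345, 0, -0.04, 0, 0, 0, 0],
    [0.0345, 0, -0.04, 0, 0, 0, 0],
    [0.0345, 0, -0.04, 0, 0, 0, 0],
    [0.0345, 0, -0.04, 0, 0, 0, 0],
    [0.0345, 0, -0.04, 0, 0, 0, 0],
    [0.0345, 0, -0.04, 0, 0, 0, 0]
  ]
}}

```text
clock: 6.8
tcp_pos: [0.4834, -0.1657, 0.1563]
tcp_rot: [-3.139, -0.697, -0.056]
force: [0.7, 0.8, -1.2]
opening: 0.0185
```

```bash
python3 log.py
python3 - <<'E'
from plan import *
go([.48,.137,.13],Rt(-3.2,40))
from fk import *
x,f,L=fit();print(x.round(4),f.round(4),np.array(L[-1][0]).round(3))
E
```

```text
t 6.8 tcp [ 483.4 -165.7  156.3] F [ 0.7  0.8 -1.2] op 18.5
shift now-axes [ -32.4 -302.     7.8]
turn [-0.002  0.002  0.   ] deg 0.2
shift after-turn axes [ -32.5 -302.     7.1]
[0.2743 0.     0.5879 0.1141 0.3917 0.2777 0.111 ] [-0. -0. -0. -0.  0.  0.  0. -0. -0.  0.  0. -0.] [-0.802  0.546  2.264  1.989  0.499 -1.086]
```

Call:
{"op": "drive_tool", "data": {
  "motion": [
    [0, 0, 0, -2, -16, 0, 0],
    [0, 0, 0, -2, -24, 0, 0],
    [0, 0, 0, -2, -24, 0, 0],
    [0, 0, 0, -2, -24, 0, 0],
    [0, 0, 0, -2, -24, 0, 0],
    [0, 0, 0, -2, -24, 0, 0],
    [0, 0, 0, -2, -24, 0, 0],
    [0, 0, 0, -2, -24, 0, 0]
  ]
}}

```text
clock: 7.47
tcp_pos: [0.4813, 0.0192, 0.1458]
tcp_rot: [3.142, -0.695, -0.057]
force: [0.5, 0.9, -2.5]
opening: 0.0184
```

Call:
{"op": "drive_tool", "data": {
  "motion": [
    [0, 0, 0, -2, -20, 0, 0],
    [0, 0, 0, -2, -20, 0, 0],
    [0, 0, 0, -2, -20, 0, 0],
    [0, 0, 0, -2, -20, 0, 0],
    [0, 0, 0, -2, -20, 0, 0],
    [0, 0, 0, -2, -10, 0, 0],
    [0, 0, 0, -2, -5, 0, 0],
    [0, 0, 0, 0, 0, 0, 0]
  ]
}}

```text
clock: 8.13
tcp_pos: [0.4769, 0.1348, 0.1371]
tcp_rot: [3.141, -0.696, -0.054]
force: [-0.1, -0.2, -0.2]
opening: 0.0186
```

```bash
python3 log.py
python3 - <<'E'
from plan import *
go([.52,.137,.105],Rt(-3.2,40))
from fk import *
x,f,L=fit();print(x.round(4),np.array(L[-1][0]).round(3))
T=env.get_image("top");S=env.get_image("side")
import pickle;pickle.dump((T,S),open("im3.pkl","wb"))
crop(T,170,165,300,300,"pics/e_t.png",4);crop(S,170,100,310,270,"pics/e_s.png",3.5)
E
```

```text
t 8.13 tcp [476.9 134.8 137.1] F [-0.1 -0.2 -0.2] op 18.6
shift now-axes [12.4 -4.5 52.2]
turn [-0.001  0.002  0.002] deg 0.2
shift after-turn axes [12.2 -4.6 52.2]
[0.2742 0.     0.588  0.1141 0.3917 0.2777 0.111 ] [ 0.11   0.605  2.305  3.376  0.47  -1.655]
```

View pics/e_t.png

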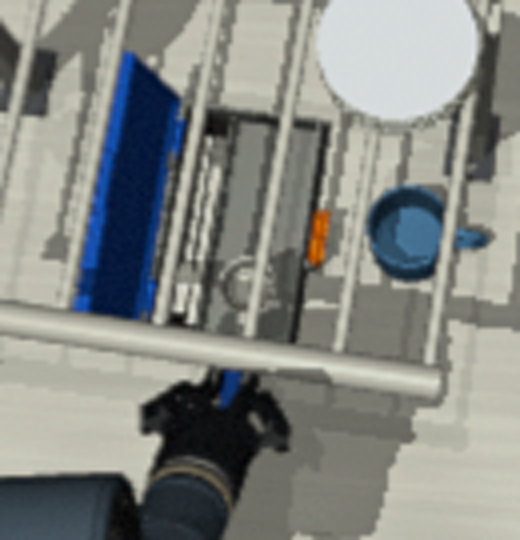

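View pics/e_s.png

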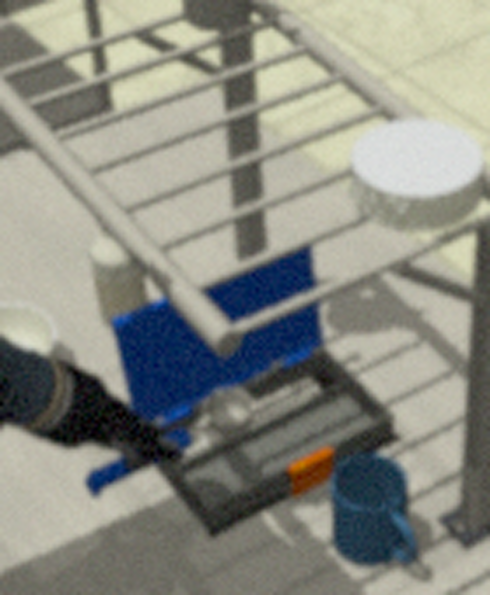

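Run:
```python
from h import *
import pickle
T,S=pickle.load(open("im3.pkl","rb"))
print(tri(T,(231.3,235.8),S,(235.1,217.1)), "tcp .4769 .1348 .1371")
crop(S,190,165,290,255,"pics/z_s.png",8)
# lid blue mask corners
for im,n in((T,"T"),(S,"S")):
    hsv=cv2.cvtColor(im["color"],cv2.COLOR_RGB2HSV);m=cv2.inRange(hsv,(105,150,30),(125,255,255))
    k,l,st,c=cv2.connectedComponentsWithStats(m);i=[j for j in range(1,k) if st[j,4]>100 and 150<c[j,0]<280];print(n,[(st[j],c[j].round(1)) for j in i])
```

```text
(array([0.56597843, 0.13239792, 0.1271756 ]), [np.float64(0.0009527717591344809), np.float64(0.0009527717591346819)]) tcp .4769 .1348 .1371
T [(array([ 189,  178,   28,   67, 1039], dtype=int32), array([202. , 213.4]))]
S [(array([142,  43,  24,  33, 428], dtype=int32), array([155.2,  55.9])), (array([230, 172,  29,  19, 271], dtype=int32), array([244.9, 181.3])), (array([ 203,  186,   58,   35, 1003], dtype=int32), array([226.4, 201.9]))]
```

View pics/z_s.png

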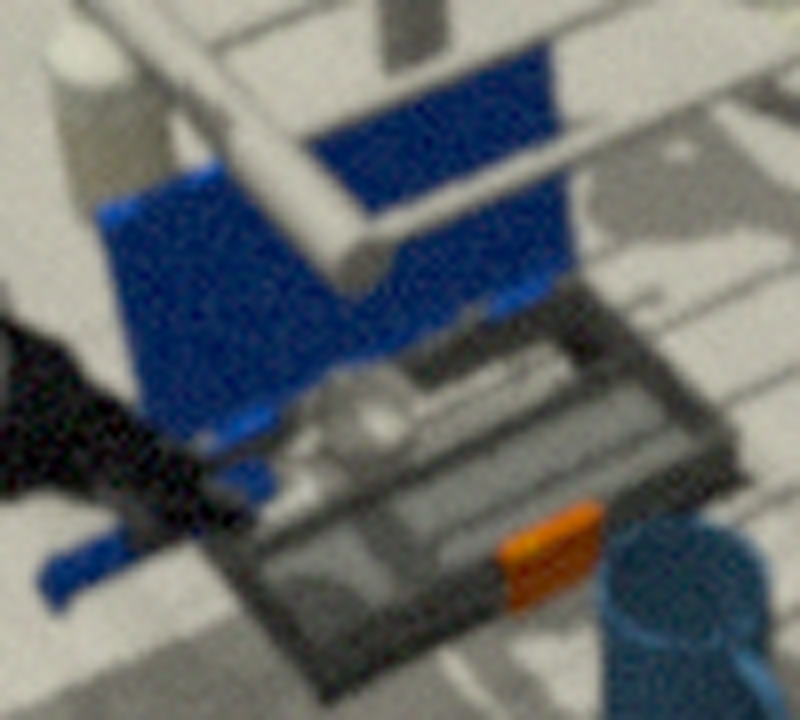

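Run:
```python
from h import *
import pickle
T,S=pickle.load(open("im3.pkl","rb"))
C=np.array([(318,660),(735,443),(580,275)])/8+[190,165]
print(plane(S,C,.042).round(4)); B=np.array([(330,705),(745,480)])/8+[190,165];print("bottom",plane(S,B,0).round(4))
# predicted model corners drawn for a check
c=np.array([.630,.159]);y=np.radians(-3.2);R=np.array([[np.cos(y),-np.sin(y)],[np.sin(y),np.cos(y)]])
pts=[np.r_[c+R@[a,b],.042] for a,b in((-.12,-.07),(.12,-.07),(.12,.07),(-.12,.07))]
for im,n,b in((S,"s",(190,165,290,255)),(T,"t",(185,170,265,260))):
    u=proj(im,pts);img=cv2.resize(im["color"][b[1]:b[3],b[0]:b[2],::-1],None,fx=8,fy=8,interpolation=cv2.INTER_CUBIC)
    img=cv2.convertScaleAbs(img,alpha=1.5)
    for p in u:cv2.circle(img,tuple(int(v) for v in (p+.5-[b[0],b[1]])*8),4,(0,0,255),-1)
    cv2.imwrite(f"pics/chk_{n}.png",img)
    print(u.round(1))
```

```text
[[0.5064 0.0897 0.042 ]
 [0.741  0.0767 0.042 ]
 [0.7557 0.2189 0.042 ]]
bottom [[0.513  0.0954 0.    ]
 [0.7549 0.0853 0.    ]]
[[228.8 246.5]
 [281.9 219. ]
 [261.6 199.2]
 [209.9 224. ]]
[[242.2 255.3]
 [251.4 195. ]
 [216.4 190.6]
 [206.  250.5]]
```

View pics/chk_s.png

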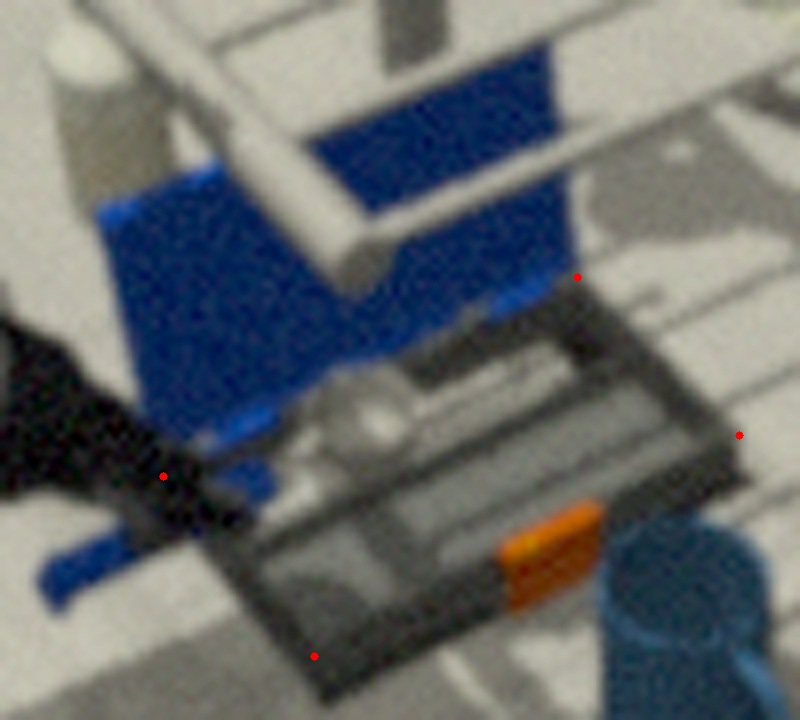

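View pics/chk_t.png

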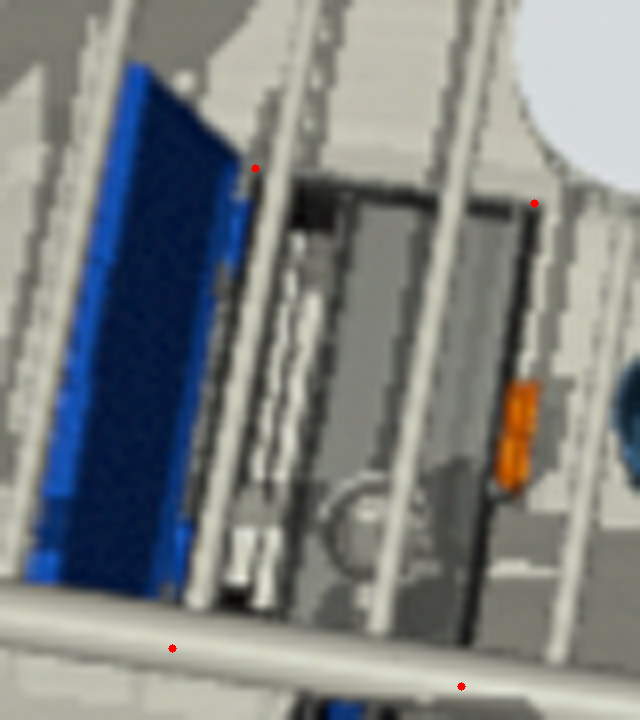

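```bash
cat > p2.py <<'E'
from plan import *
R=Rt(-3.2,40)
go([.603,.1355,.11],R);go([.603,.1355,.033],R)
E
python3 p2.py
```

```text
t 8.23 tcp [477.5 133.6 137.7] F [ 0.9  0.5 -1.3] op 18.6
shift now-axes [ 78.2  -9.  101.6]
turn [ 0.001  0.001 -0.   ] deg 0.1
shift after-turn axes [ 78.1  -8.9 101.7]
t 8.23 tcp [477.5 133.6 137.7] F [ 0.9  0.5 -1.3] op 18.6
shift now-axes [ 28.8  -9.  160.6]
turn [ 0.001  0.001 -0.   ] deg 0.1
shift after-turn axes [ 28.6  -8.9 160.7]
```

Call:
{"op": "drive_tool", "data": {
  "motion": [
    [0, 0, 0, 8, -1, 10, 0],
    [0, 0, 0, 10, -1, 13, 0],
    [0, 0, 0, 10, -1, 13, 0],
    [0, 0, 0, 10, -1, 13, 0],
    [0, 0, 0, 10, -1, 13, 0],
    [0, 0, 0, 10, -2, 13, 0],
    [0, 0, 0, 10, -1, 13, 0],
    [0, 0, 0, 10, -1, 13, 0]
  ]
}}

```text
clock: 8.9
tcp_pos: [0.6035, 0.1342, 0.1107]
tcp_rot: [3.142, -0.698, -0.059]
force: [-0.7, -0.3, -2.0]
opening: 0.0187
```

```bash
python3 log.py; python3 p2.py
python3 - <<'E'
from plan import *
T=env.get_image("top");S=env.get_image("side")
import pickle;pickle.dump((T,S),open("im4.pkl","wb"))
crop(T,180,165,290,300,"pics/f_t.png",4.4);crop(S,180,120,300,260,"pics/f_s.png",4.2)
E
```

```text
t 8.9 tcp [603.5 134.2 110.7] F [-0.7 -0.3 -2. ] op 18.7
shift now-axes [-0.9 -1.3  0.2]
turn [ 0.002  0.    -0.002] deg 0.2
shift after-turn axes [-0.9 -1.3  0.2]
t 8.9 tcp [603.5 134.2 110.7] F [-0.7 -0.3 -2. ] op 18.7
shift now-axes [-50.4  -1.3  59.2]
turn [ 0.002  0.    -0.002] deg 0.2
shift after-turn axes [-50.4  -1.3  59.1]
```

View pics/f_t.png

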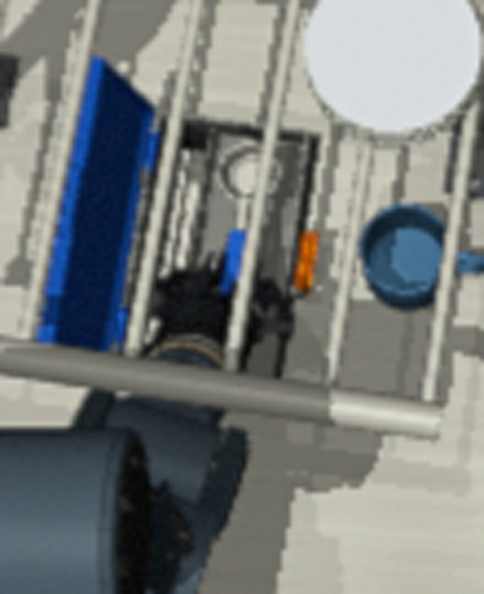

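View pics/f_s.png

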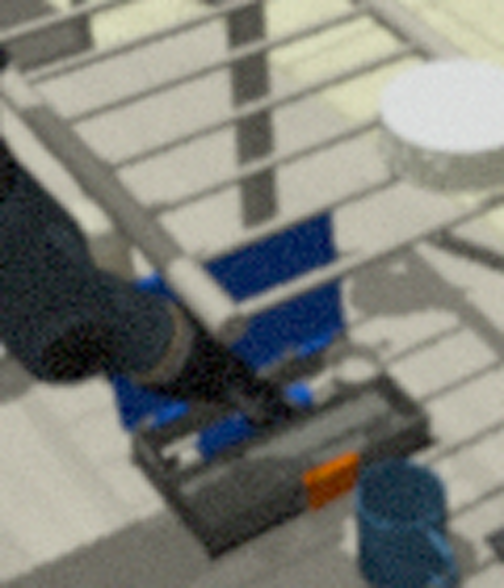

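Call:
{"op": "drive_tool", "data": {
  "motion": [
    [0, 0, 0, -6, 0, 7, 0],
    [0, 0, 0, -8, -1, 10, 0],
    [0, 0, 0, -8, 0, 10, 0],
    [0, 0, 0, -8, 0, 9, 0],
    [0, 0, 0, -8, 0, 9, 0],
    [0, 0, 0, -6, 0, 7, 0],
    [0, 0, 0, -3, 0, 4, 0],
    [0, 0, 0, 0, 0, 0, 0]
  ]
}}

```text
clock: 9.67
tcp_pos: [0.6021, 0.1364, 0.0369]
tcp_rot: [3.142, -0.696, -0.057]
force: [-0.4, 1.0, -3.2]
opening: 0.0186
```

```bash
python3 p2.py|tail -4
python3 - <<'E'
from plan import *
T=env.get_image("top");S=env.get_image("side")
crop(T,180,165,290,300,"pics/g_t.png",4.4);crop(S,180,120,300,260,"pics/g_s.png",4.2)
E
```

```text
t 9.67 tcp [602.1 136.4  36.9] F [-0.4  1.  -3.2] op 18.6
shift now-axes [-1.8  0.8  3.6]
turn [ 0.001  0.002 -0.001] deg 0.1
shift after-turn axes [-1.8  0.8  3.6]
```

View pics/g_s.png

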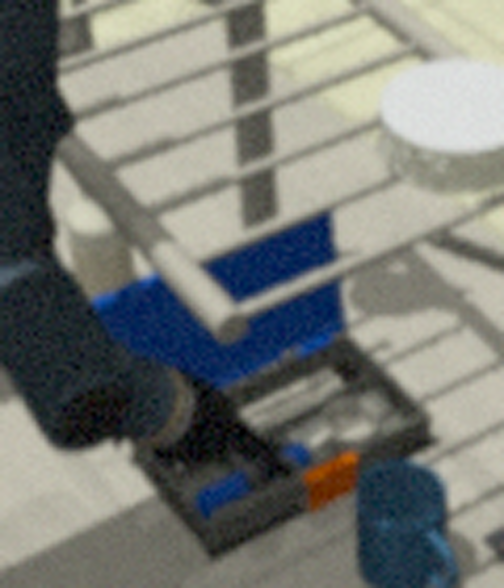

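View pics/g_t.png

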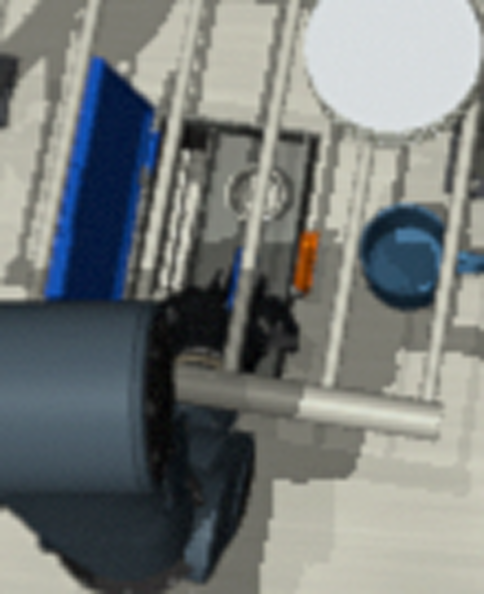

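Call:
{"op": "drive_tool", "data": {
  "motion": [
    [0, 0, 0, -1, 0, 1, 0],
    [0, 0, 0, -1, 0, 1, 0],
    [0, 0, 0, 0, 0, 1, 0],
    [0, 0, 0, 0, 0, 0, 0],
    [0, 0, 0, 0, 0, 0, 0.4],
    [0, 0, 0, 0, 0, 0, 0.4],
    [0, 0, 0, 0, 0, 0, 0.4],
    [0, 0, 0, 0, 0, 0, 0.4]
  ]
}}

```text
clock: 10.43
tcp_pos: [0.6038, 0.137, 0.035]
tcp_rot: [-3.141, -0.7, -0.056]
force: [-0.2, -0.4, -0.4]
opening: 0.034
```

Call:
{"op": "drive_tool", "data": {
  "motion": [
    [0, 0, 0, 0, 0, -3, 0.4],
    [0, 0, 0, 0, 0, -6, 0.4],
    [0, 0, 0, 0, 0, -10, 0.4],
    [0, 0, 0, 0, 0, -15, 0.4],
    [0, 0, 0, 0, 0, -20, 0.4],
    [0, 0, 0, 0, 0, -25, 0.4],
    [0, 0, 0, 0, 0, -25, 0.4],
    [0, 0, 0, 0, 0, -25, 0.4]
  ]
}}

```text
clock: 11.1
tcp_pos: [0.5189, 0.1416, 0.1345]
tcp_rot: [-3.141, -0.699, -0.056]
force: [-0.3, -0.5, 1.1]
opening: 0.0341
```

```bash
python3 p2.py|tail -4
python3 - <<'E'
from plan import *
T=env.get_image("top");S=env.get_image("side")
import pickle;pickle.dump((T,S),open("im5.pkl","wb"))
crop(T,180,165,290,300,"pics/h_t.png",4.4);crop(S,180,150,300,260,"pics/h_s.png",5)
E
```

```text
t 11.1 tcp [518.9 141.6 134.5] F [-0.3 -0.5  1.1] op 34.1
shift now-axes [ -0.7   1.4 131.9]
turn [-0. -0. -0.] deg 0.0
shift after-turn axes [ -0.6   1.4 131.9]
```

View pics/h_s.png

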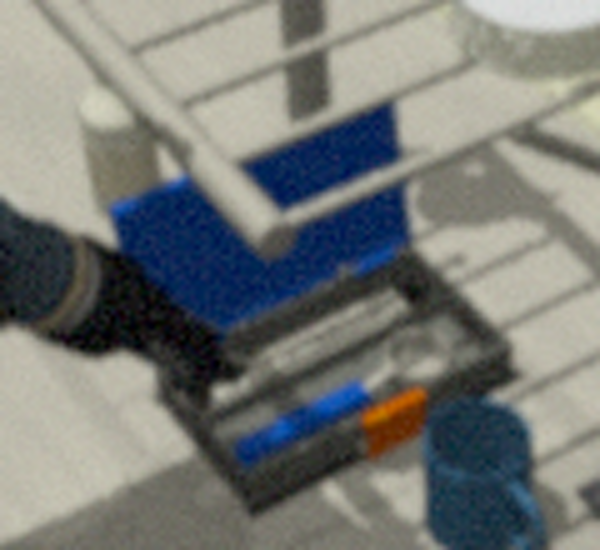

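View pics/h_t.png

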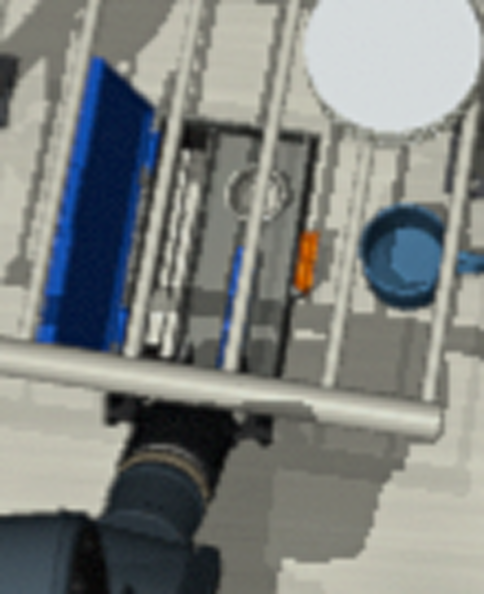

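Run:
```python
from h import *
import pickle
T,S=pickle.load(open("im3.pkl","rb"))
p,e=tri(T,(202.5,178.1),S,(258.5,170.25));print(p.round(4),e)
c=np.array([.6285,.158]);y=np.radians(-3.2);R=np.array([[np.cos(y),-np.sin(y)],[np.sin(y),np.cos(y)]])
l=R.T@(p[:2]-c);print("case frame",l.round(4),p[2])
# angle: lid_edge outer point at angle th: hinge(y=.07,z=.042); shut vector (-.143 , +.014) rotated
for th in np.arange(1.55,2.0,.05):
    # shut vec in (y,z): (-.143,.014); opening rotates edge up: angle
    v=np.array([-.143,.014]);cs,sn=np.cos(th),np.sin(th)
    yy=.07+cs*v[0]+sn*v[1];zz=.042-sn*v[0]+cs*v[1]
    # inner rim: (-.143,.0)
    yi=.07+cs*-.143;zi=.042+sn*.143
    P=np.r_[c+R@[.122,yi],zi];Po=np.r_[c+R@[.122,yy],zz];N=np.r_[c+R@[-.122,yi],zi]
    print(th.round(2),"outer yz",round(yy,3),round(zz,3),"inner",round(yi,3),round(zi,3),"T",proj(T,P)[0].round(1),proj(T,Po)[0].round(1),"S",proj(S,P)[0].round(1),"Sn",proj(S,N)[0].round(1))
print(plane(T,[(137/1+7,211)],.17), "bowl",plane(T,[(147,261)],.055))
```

```text
[0.7641 0.2529 0.168 ] [np.float64(0.0015225449312795945), np.float64(0.0015225449312795472)]
case frame [0.1301 0.1023] 0.1680095765664966
1.55 outer yz 0.081 0.185 inner 0.067 0.185 T [211.1 179.6] [207.2 179.1] S [261.4 172.3] Sn [205.2 197.5]
1.6 outer yz 0.088 0.185 inner 0.074 0.185 T [209.1 179.4] [205.3 178.9] S [260.3 171.4] Sn [204.2 196.4]
1.65 outer yz 0.095 0.183 inner 0.081 0.185 T [207.2 179.2] [203.4 178.8] S [259.3 170.5] Sn [203.3 195.4]
1.7 outer yz 0.102 0.182 inner 0.088 0.184 T [205.3 179. ] [201.6 178.7] S [258.3 169.7] Sn [202.4 194.5]
1.75 outer yz 0.109 0.18 inner 0.095 0.183 T [203.4 178.8] [199.8 178.6] S [257.3 169. ] Sn [201.5 193.6]
1.8 outer yz 0.116 0.178 inner 0.102 0.181 T [201.6 178.7] [198.  178.5] S [256.3 168.4] Sn [200.6 192.9]
1.85 outer yz 0.123 0.176 inner 0.109 0.179 T [199.8 178.6] [196.4 178.5] S [255.3 167.9] Sn [199.8 192.2]
1.9 outer yz 0.129 0.173 inner 0.116 0.177 T [198.1 178.6] [194.7 178.5] S [254.4 167.4] Sn [199.  191.7]
1.95 outer yz 0.136 0.17 inner 0.123 0.175 T [196.4 178.6] [193.2 178.6] S [253.4 167.1] Sn [198.2 191.2]
[[0.62446668 0.44801652 0.17      ]] bowl [[0.45622721 0.45153709 0.055     ]]
```

The spoon lies flat in the wide lane, bowl up, and is released: handle at side (230-253, 228-241), bowl at (261,221). Next comes the lid. It stands about 1.75 rad open, with its free edge near case y = +0.10 and z = 0.18. I check the push path with IK first.

```bash
python3 log.py
cat > lid.py <<'E'
from plan import *
c0=np.array([.6285,.158]);yw=np.radians(-3.2);RC=np.array([[np.cos(yw),-np.sin(yw)],[np.sin(yw),np.cos(yw)]])
def W(x,y,z): return np.r_[c0+RC@[x/1000,y/1000],z/1000]
def inv(p): return np.r_[RC.T@(p[:2]-c0),p[2]]*1000
def goc(*P):
    s=env.get_state();R0=rot(s["tcp_rot"]);p=s["tcp_pos"];print("t",round(s["clock"],2),"case tcp",inv(p).round(1),"F",s["force"].round(1),"op",round(s["opening"]*1000,1),"q",s["q"].round(2))
    for t in P:
        n=W(*t);print("to",t,"shift",(R0.T@(n-p)*1000).round(1));p=n
    print("turn err",Ro.from_matrix(R0.T@Rt(-3.2,40)).as_rotvec().round(3))
E
python3 - <<'E'
from lid import *
from fk import *
x,f,L=fit();print(x.round(4));seed=L[-1][0]
goc((-150,-10,230),(-150,165,230),(-95,165,180))
for t in((-150,-10,230),(-150,80,230),(-150,165,230),(-95,165,180),(-95,99,189),(-95,53,185),(-95,8,163),(-95,-25,125),(-95,-40,80),(-20,-40,100),(-20,-40,76)):
    q,e=ik(W(*t),Rt(-3.2,40),x,seed);print(t,W(*t).round(3),q.round(2),e.round(4));seed=q
E
```

```text
[0.2742 0.     0.588  0.1141 0.3917 0.2777 0.111 ]
t 11.2 case tcp [-110.   -22.1  135.8] F [ 0.  -0.3 -0.1] op 34.0 q [ 0.12  0.61  2.21  3.44  0.38 -1.72]
to (-150, -10, 230) shift [ 30.1 -12.2 -97.8]
to (-150, 165, 230) shift [ 1.00e-01 -1.75e+02  2.00e-01]
to (-95, 165, 180) shift [ 9.9  0.1 73.7]
turn err [-0.001 -0.001  0.   ]
(-150, -10, 230) [0.478 0.156 0.23 ] [ 0.18  0.34  2.2   4.25  0.17 -2.49] 0.0
(-150, 80, 230) [0.483 0.246 0.23 ] [ 0.41  0.4   2.1   4.57  0.29 -2.64] 0.0422
(-150, 165, 230) [0.488 0.331 0.23 ] [ 0.57  0.47  2.01  4.57  0.37 -2.53] 0.1189
(-95, 165, 180) [0.543 0.328 0.18 ] [ 0.51  0.59  1.92  4.57  0.34 -2.56] 0.0685
(-95, 99, 189) [0.539 0.262 0.189] [ 0.39  0.53  1.99  4.57  0.28 -2.64] 0.0201
(-95, 53, 185) [0.537 0.216 0.185] [ 0.3   0.51  2.04  4.37  0.24 -2.52] 0.0
(-95, 8, 163) [0.534 0.171 0.163] [ 0.19  0.55  2.12  3.79  0.26 -2.02] 0.0
(-95, -25, 125) [0.532 0.138 0.125] [ 0.1   0.64  2.18  3.42  0.38 -1.71] 0.0
(-95, -40, 80) [0.531 0.123 0.08 ] [ 0.06  0.77  2.21  3.29  0.53 -1.61] 0.0
(-20, -40, 100) [0.606 0.119 0.1  ] [ 0.04  0.72  2.03  3.35  0.3  -1.7 ] 0.0
(-20, -40, 76) [0.606 0.119 0.076] [ 0.04  0.77  2.03  3.32  0.36 -1.66] 0.0
```

Run:
```python
from lid import *
from fk import *
x,f,L=fit()
for tilt in(40,47,54):
  for az in(-3.2,5,12,20):
    o=[];seed=L[-1][0]
    for t in((-110,-22,135),(-150,-10,230),(-150,80,230),(-150,165,230),(-95,165,185),(-95,99,189),(-95,53,185),(-95,8,163),(-95,-40,80),(-20,-40,76)):
        q,e=ik(W(*t),Rt(az,tilt),x,seed);seed=q;o.append("%.2f/%.2f/%.2f%s"%(q[3],q[4],q[5],"" if e<.002 else "!"))
    print(tilt,az,*o)
```

```text
40 -3.2 3.45/0.38/-1.72 4.25/0.17/-2.49 4.57/0.29/-2.64! 4.57/0.37/-2.53! 4.57/0.34/-2.56! 4.57/0.28/-2.64! 4.37/0.24/-2.52 3.79/0.26/-2.02 3.29/0.53/-1.61 3.32/0.36/-1.66
40 5 3.07/0.40/-1.54 3.20/0.10/-1.62 4.57/0.17/-2.79! 4.57/0.27/-2.66! 4.57/0.24/-2.70! 4.36/0.17/-2.58 3.78/0.16/-2.09 3.24/0.25/-1.63 3.02/0.55/-1.54 2.96/0.38/-1.48
40 12 2.78/0.42/-1.41 2.30/0.16/-0.87 4.00/0.07/-2.37 4.57/0.17/-2.79! 4.55/0.14/-2.80 3.67/0.10/-2.03 3.02/0.15/-1.47 2.78/0.27/-1.33 2.81/0.57/-1.50 2.67/0.40/-1.34
40 20 2.46/0.45/-1.29 1.85/0.26/-0.60 2.15/0.10/-0.68 3.08/0.00/-1.47! 3.46/0.05/-1.87 2.48/0.13/-1.01 2.32/0.20/-0.94 2.35/0.32/-1.08 2.56/0.57/-1.45 2.36/0.43/-1.21
47 -3.2 3.37/0.64/-1.63 3.67/0.37/-1.90 4.29/0.40/-2.33 4.57/0.47/-2.50! 4.50/0.44/-2.46 4.18/0.40/-2.23 3.89/0.41/-2.02 3.56/0.48/-1.77 3.27/0.79/-1.58 3.28/0.59/-1.61
47 5 3.09/0.67/-1.56 3.16/0.36/-1.58 3.85/0.32/-2.06 4.42/0.36/-2.48 4.15/0.35/-2.27 3.76/0.35/-1.97 3.46/0.38/-1.76 3.20/0.50/-1.60 3.04/0.82/-1.57 3.00/0.62/-1.53
47 12 2.86/0.69/-1.52 2.75/0.39/-1.34 3.37/0.29/-1.73 4.06/0.28/-2.26 3.76/0.30/-2.00 3.34/0
[... 204 characters left out ...]
.35 2.63/0.83/-1.58 2.52/0.64/-1.40
54 -3.2 3.35/0.91/-1.58 3.52/0.62/-1.72 4.00/0.58/-2.00 4.38/0.59/-2.28 4.21/0.58/-2.15 3.93/0.58/-1.96 3.71/0.62/-1.81 3.48/0.73/-1.66 3.27/1.06/-1.55 3.26/0.83/-1.59
54 5 3.09/0.96/-1.57 3.16/0.64/-1.58 3.62/0.55/-1.81 4.06/0.52/-2.11 3.87/0.53/-1.96 3.58/0.57/-1.78 3.38/0.63/-1.66 3.19/0.76/-1.58 3.04/1.11/-1.59 3.02/0.86/-1.56
54 12 2.89/0.98/-1.58 2.86/0.67/-1.48 3.29/0.55/-1.64 3.73/0.47/-1.91 3.55/0.51/-1.79 3.28/0.57/-1.63 3.10/0.65/-1.56 2.95/0.79/-1.53 2.85/1.12/-1.63 2.81/0.87/-1.54
54 20 2.65/0.97/-1.59 2.54/0.71/-1.38 2.92/0.57/-1.47 3.31/0.46/-1.67 3.19/0.52/-1.60 2.95/0.60/-1.49 2.80/0.67/-1.45 2.69/0.80/-1.49 2.64/1.09/-1.67 2.58/0.87/-1.51
```

Call:
{"op": "drive_tool", "data": {
  "motion": [
    [0.016, 0.022, -0.019, 4, -1, -12, 0],
    [0.016, 0.022, -0.019, 4, -1, -12, 0],
    [0.016, 0.022, -0.019, 4, -1, -12, 0],
    [0.016, 0.022, -0.019, 4, -1, -12, 0],
    [0.016, 0.022, -0.019, 4, -1, -12, 0],
    [0.016, 0.022, -0.019, 4, -1, -12, 0],
    [0.016, 0.022, -0.019, 4, -1, -12, 0],
    [0.016, 0.022, -0.019, 4, -1, -12, 0]
  ]
}}

```text
clock: 11.87
tcp_pos: [0.4763, 0.1485, 0.2246]
tcp_rot: [3.115, -0.875, 0.163]
force: [-0.1, 0.1, -0.8]
opening: 0.0
```

```bash
python3 log.py; sed -i 's/Rt(-3.2,40)/Rt(8,50)/' lid.py
python3 - <<'E'
from lid import *
goc((-150,-10,230),(-150,165,230),(-95,165,185))
E
```

```text
t 11.87 case tcp [-151.5  -18.   224.6] F [-0.1  0.1 -0.8] op 0.0 q [ 0.04  0.43  2.37  3.    0.53 -1.53]
to (-150, -10, 230) shift [ 6.2 -7.4 -1.2]
to (-150, 165, 230) shift [  24.4 -171.5   24.7]
to (-95, 165, 185) shift [-0.2 10.1 70.3]
turn err [ 0.008 -0.003  0.015]
```

Call:
{"op": "drive_tool", "data": {
  "motion": [
    [0, 0, 0, 4, -18, 3, 0],
    [0, 0, 0, 4, -23, 3, 0],
    [0, 0, 0, 4, -23, 3, 0],
    [0, 0, 0, 4, -23, 3, 0],
    [0, 0, 0, 4, -23, 3, 0],
    [0, 0, 0, 4, -23, 3, 0],
    [0, 0, 0, 3, -23, 3, 0],
    [0, 0, 0, 3, -23, 3, 0]
  ]
}}

```text
clock: 12.53
tcp_pos: [0.4882, 0.3324, 0.2285]
tcp_rot: [3.115, -0.874, 0.162]
force: [-0.7, -0.6, 0.5]
opening: -0.0001
```

```bash
python3 log.py
python3 - <<'E'
from lid import *
goc((-95,165,185))
T=env.get_image("top");S=env.get_image("side")
cv2.imwrite("pics/j_s.png",cv2.convertScaleAbs(S["color"][100:280,120:320,::-1],alpha=1.4).repeat(3,0).repeat(3,1))
crop(T,110,165,290,300,"pics/j_t.png",4)
E
```

```text
t 12.53 case tcp [-149.8  166.3  228.5] F [-0.7 -0.6  0.5] op -0.1 q [ 0.56  0.48  2.07  4.12  0.4  -2.24]
to (-95, 165, 185) shift [ 0.8 11.3 69.1]
turn err [ 0.009 -0.001  0.014]
```

View pics/j_s.png

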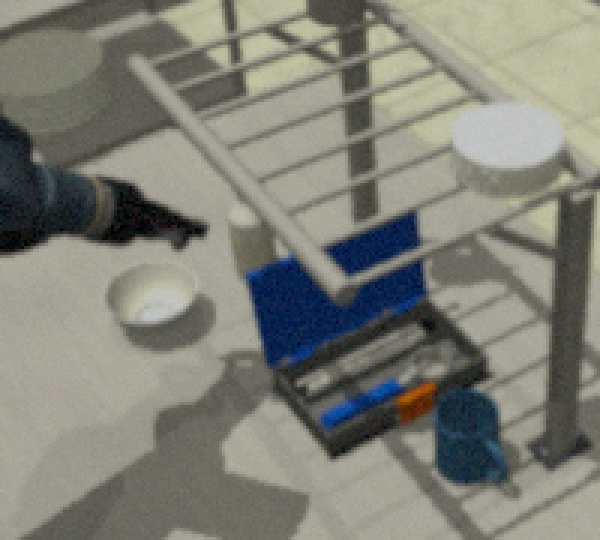

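View pics/j_t.png

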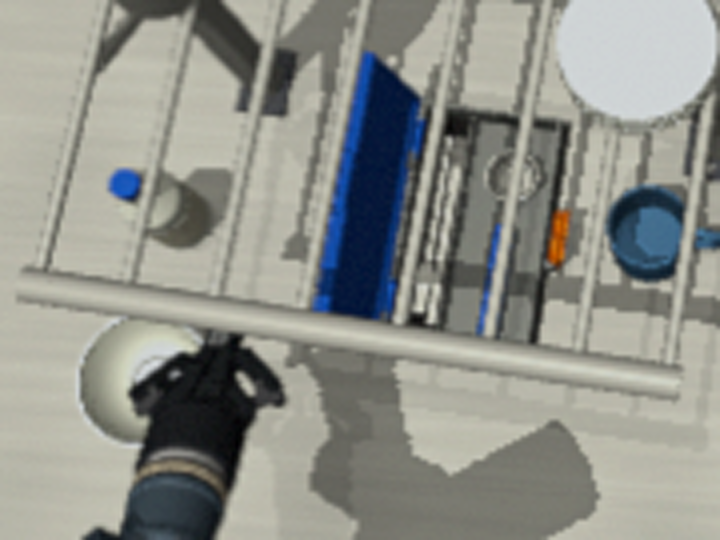

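Call:
{"op": "drive_tool", "data": {
  "motion": [
    [0, 0, 0, 0, 1, 10, 0],
    [0, 0, 0, 0, 1, 10, 0],
    [0, 0, 0, 0, 1, 10, 0],
    [0, 0, 0, 0, 1, 10, 0],
    [0, 0, 0, 0, 1, 10, 0],
    [0, 0, 0, 0, 1, 10, 0],
    [0, 0, 0, 0, 1, 9, 0],
    [0, 0, 0, 0, 1, 0, 0]
  ]
}}

```text
clock: 13.3
tcp_pos: [0.5429, 0.3289, 0.1834]
tcp_rot: [3.114, -0.873, 0.161]
force: [0.4, -0.1, -0.7]
opening: -0.0003
```

Run:
```python
from lid import *
goc((-95,99,187),(-95,53,184),(-95,8,163),(-95,-25,125),(-95,-38,95))
T=env.get_image("top");S=env.get_image("side")
crop(S,170,140,300,260,"pics/k_s.png",4.5)
crop(T,150,165,290,300,"pics/k_t.png",4)
```

```text
t 13.3 case tcp [-95.  165.8 183.4] F [ 0.4 -0.1 -0.7] op -0.3 q [ 0.49  0.61  2.    3.89  0.41 -2.06]
to (-95, 99, 187) shift [ -6.5  65.6 -11.6]
to (-95, 53, 184) shift [-8.7 45.1 -4.4]
to (-95, 8, 163) shift [-22.3  43.8   7.3]
to (-95, -25, 125) shift [-33.7  31.7  19.8]
to (-95, -38, 95) shift [-24.8  12.2  17.5]
turn err [ 0.011 -0.001  0.014]
```

View pics/k_s.png

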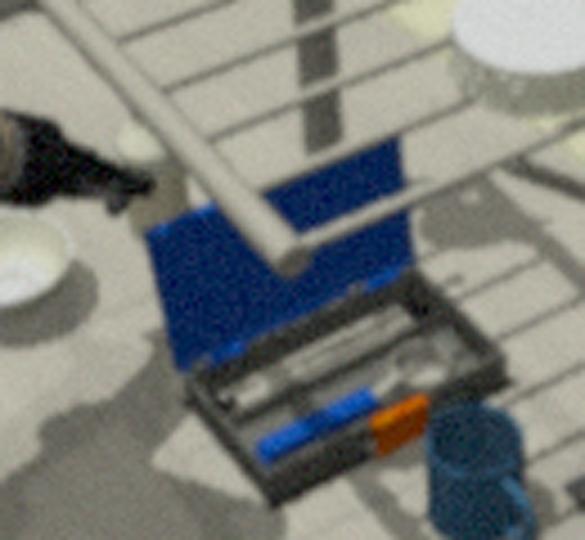

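View pics/k_t.png

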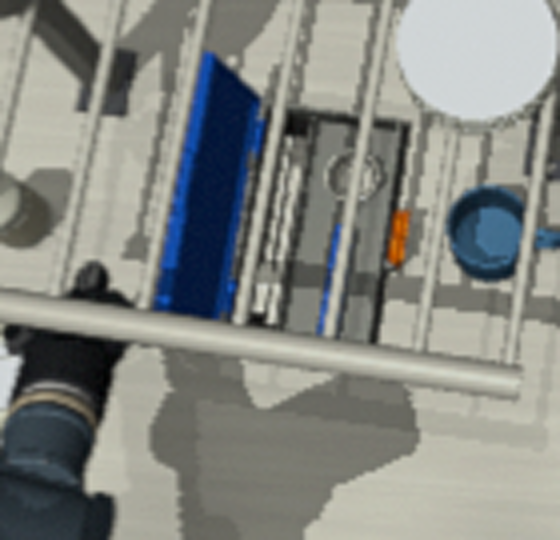

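Call:
{"op": "drive_tool", "data": {
  "motion": [
    [0, 0, 0, -1, 10, -1, 0],
    [0, 0, 0, -1, 10, -2, 0],
    [0, 0, 0, -1, 8, -1, 0],
    [0, 0, 0, -1, 8, -1, 0],
    [0, 0, 0, -1, 8, -1, 0],
    [0, 0, 0, -1, 8, -1, 0],
    [0, 0, 0, -1, 8, -1, 0],
    [0, 0, 0, -1, 8, -1, 0]
  ]
}}

```text
clock: 14.07
tcp_pos: [0.5391, 0.2608, 0.1864]
tcp_rot: [3.115, -0.876, 0.163]
force: [-0.3, 1.2, 1.5]
opening: -0.0002
```

Run:
```python
from lid import *
goc((-95,53,184),(-95,8,163),(-95,-25,125),(-95,-38,95))
T=env.get_image("top");S=env.get_image("side")
crop(S,170,140,300,260,"pics/l_s.png",4.5)
crop(T,150,165,290,300,"pics/l_t.png",4)
```

```text
t 14.07 case tcp [-95.   97.6 186.4] F [-0.3  1.2  1.5] op -0.2 q [ 0.34  0.58  2.12  3.52  0.45 -1.8 ]
to (-95, 53, 184) shift [-8.1 43.7 -4.8]
to (-95, 8, 163) shift [-22.4  43.8   7.1]
to (-95, -25, 125) shift [-33.8  31.7  19.7]
to (-95, -38, 95) shift [-24.8  12.2  17.4]
turn err [ 0.008 -0.003  0.015]
```

View pics/l_s.png

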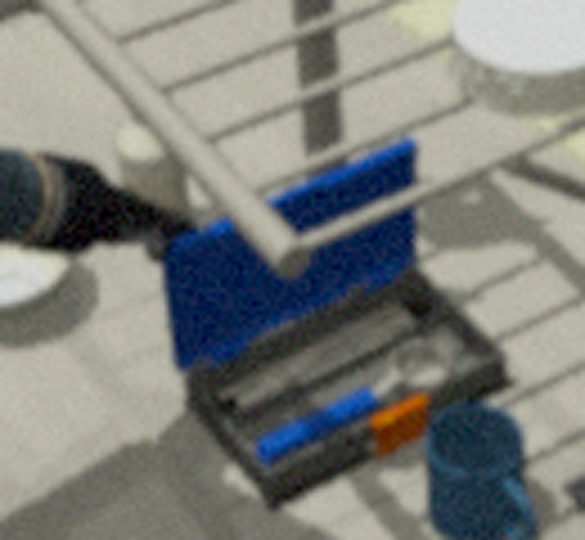

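View pics/l_t.png

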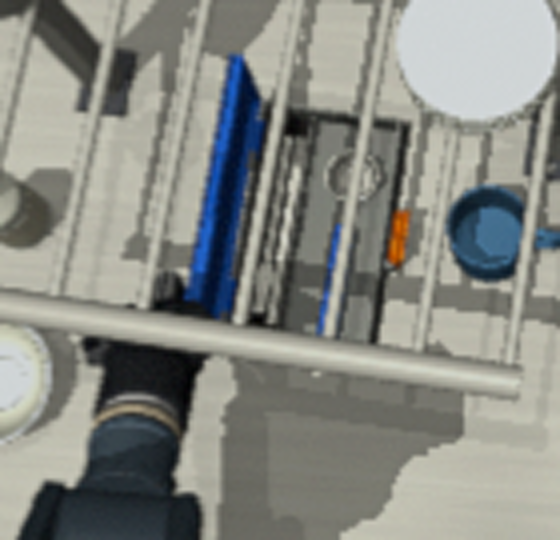

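Call:
{"op": "drive_tool", "data": {
  "motion": [
    [0, 0, 0, -1, 7, -1, 0],
    [0, 0, 0, -1, 8, -1, 0],
    [0, 0, 0, -1, 8, 0, 0],
    [0, 0, 0, -2, 8, 0, 0],
    [0, 0, 0, -2, 8, 0, 0],
    [0, 0, 0, -3, 7, 1, 0],
    [0, 0, 0, -3, 7, 1, 0],
    [0, 0, 0, -3, 7, 1, 0]
  ]
}}

```text
clock: 14.83
tcp_pos: [0.5384, 0.2001, 0.174]
tcp_rot: [3.115, -0.875, 0.163]
force: [-1.1, 0.1, 0.8]
opening: 0.0001
```

Run:
```python
from lid import *
goc((-95,8,163),(-95,-25,125),(-95,-38,95))
T=env.get_image("top");S=env.get_image("side")
crop(S,170,140,300,260,"pics/m_s.png",4.5)
crop(T,150,165,290,300,"pics/m_t.png",4)
```

```text
t 14.83 case tcp [-92.4  37.  174. ] F [-1.1  0.1  0.8] op 0.1 q [ 0.18  0.6   2.21  3.22  0.54 -1.63]
to (-95, 8, 163) shift [-14.1  27.7   1. ]
to (-95, -25, 125) shift [-33.8  31.7  19.7]
to (-95, -38, 95) shift [-24.8  12.2  17.4]
turn err [ 0.009 -0.003  0.015]
```

View pics/m_s.png

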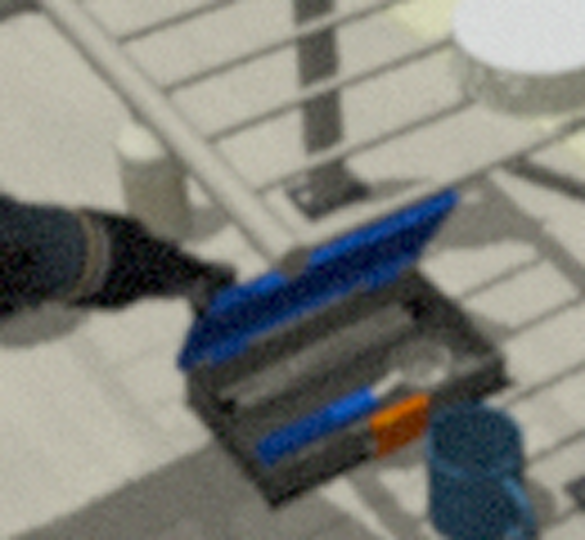

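View pics/m_t.png

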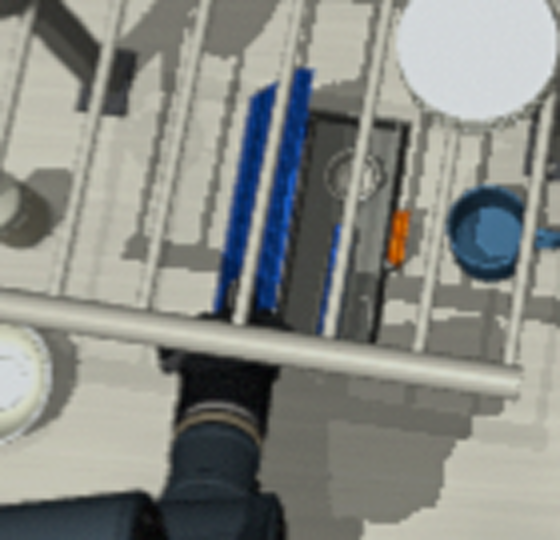

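Call:
{"op": "drive_tool", "data": {
  "motion": [
    [0, 0, 0, -3, 7, 0, 0],
    [0, 0, 0, -3, 7, 0, 0],
    [0, 0, 0, -4, 7, 0, 0],
    [0, 0, 0, -4, 7, 1, 0],
    [0, 0, 0, -5, 7, 2, 0],
    [0, 0, 0, -6, 7, 3, 0],
    [0, 0, 0, -6, 6, 4, 0],
    [0, 0, 0, -6, 6, 4, 0]
  ]
}}

```text
clock: 15.6
tcp_pos: [0.5336, 0.1442, 0.1374]
tcp_rot: [3.114, -0.875, 0.164]
force: [0.5, 1.1, 0.7]
opening: -0.0001
```

Run:
```python
from lid import *
goc((-95,-25,125),(-95,-38,95))
T=env.get_image("top");S=env.get_image("side")
crop(S,170,140,300,260,"pics/n_s.png",4.5)
crop(T,150,165,290,300,"pics/n_t.png",4)
```

```text
t 15.6 case tcp [-94.  -19.  137.4] F [0.5 1.1 0.7] op -0.1 q [ 0.02  0.71  2.29  3.02  0.74 -1.57]
to (-95, -25, 125) shift [-11.    5.4   6.3]
to (-95, -38, 95) shift [-24.8  12.2  17.4]
turn err [ 0.009 -0.003  0.015]
```

View pics/n_s.png

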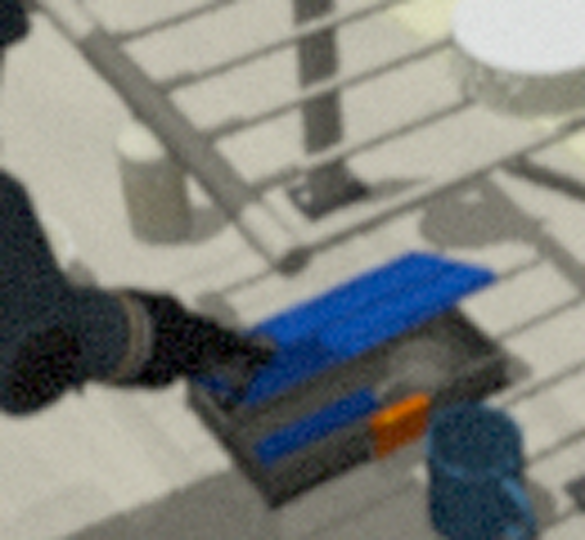

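View pics/n_t.png

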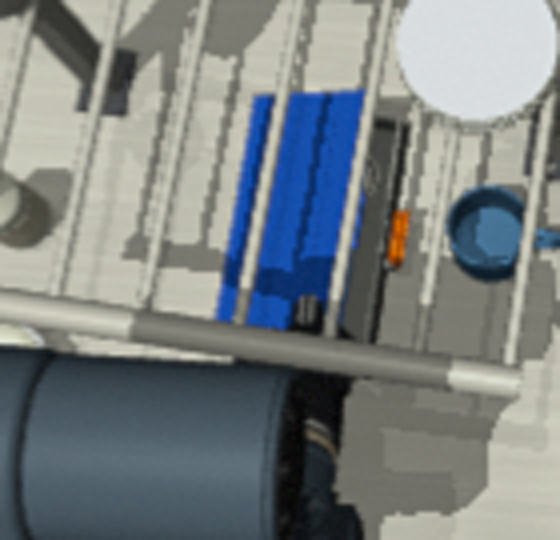

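Call:
{"op": "drive_tool", "data": {
  "motion": [
    [0, 0, 0, -5, 3, 3, 0],
    [0, 0, 0, -5, 3, 3, 0],
    [0, 0, 0, -5, 3, 3, 0],
    [0, 0, 0, -5, 2, 3, 0],
    [0, 0, 0, -5, 2, 3, 0],
    [0, 0, 0, -4, 2, 3, 0],
    [0, 0, 0, -4, 2, 3, 0],
    [0, 0, 0, -2, 1, 1, 0]
  ]
}}

```text
clock: 16.37
tcp_pos: [0.5304, 0.1243, 0.0954]
tcp_rot: [3.116, -0.873, 0.161]
force: [1.2, 0.3, 0.6]
opening: -0.0002
```

Run:
```python
from lid import *
goc((-95,-38,95),(-95,-45,125),(-25,-47,110),(-25,-47,87))
T=env.get_image("top");S=env.get_image("side")
crop(S,170,140,300,260,"pics/o_s.png",4.5)
crop(T,150,165,290,300,"pics/o_t.png",4)
```

```text
t 16.37 case tcp [-96.1 -39.2  95.4] F [1.2 0.3 0.6] op -0.2 q [-0.04  0.85  2.32  2.98  0.91 -1.6 ]
to (-95, -38, 95) shift [ 0.5 -0.9  1.2]
to (-95, -45, 125) shift [ 22.    7.4 -20.2]
to (-25, -47, 110) shift [32.2 15.4 62.1]
to (-25, -47, 87) shift [-17.6  -0.4  14.8]
turn err [ 0.01  -0.     0.014]
```

View pics/o_s.png

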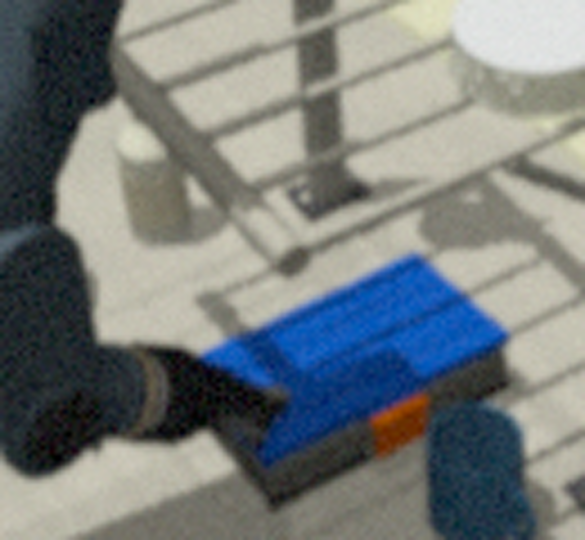

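View pics/o_t.png

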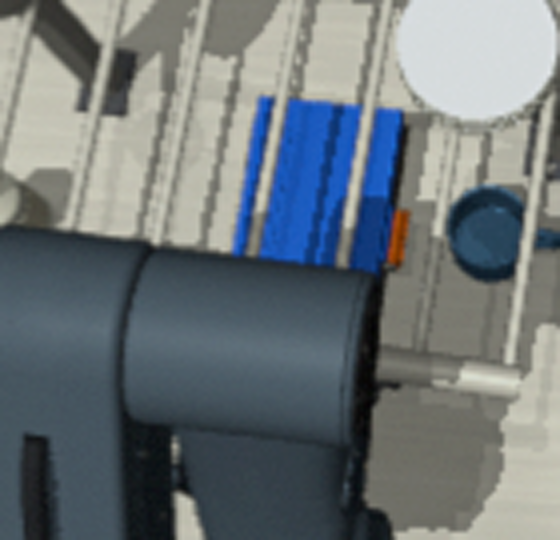

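Call:
{"op": "drive_tool", "data": {
  "motion": [
    [0, 0, 0, 7, 1, -6, 0],
    [0, 0, 0, 8, 2, -7, 0],
    [0, 0, 0, 7, 3, 9, 0],
    [0, 0, 0, 8, 3, 9, 0],
    [0, 0, 0, 8, 3, 9, 0],
    [0, 0, 0, 8, 3, 9, 0],
    [0, 0, 0, 7, 3, 9, 0],
    [0, 0, 0, 6, 3, 9, 0]
  ]
}}

```text
clock: 17.13
tcp_pos: [0.6027, 0.1141, 0.1165]
tcp_rot: [3.115, -0.875, 0.163]
force: [0.0, -0.2, -0.2]
opening: 0.0001
```

Run:
```python
from lid import *
goc((-25,-50,87),(-25,-50,76))
T=env.get_image("top");S=env.get_image("side")
import pickle;pickle.dump((T,S),open("im6.pkl","wb"))
crop(S,170,140,300,260,"pics/q_s.png",4.5)
crop(T,150,165,290,300,"pics/q_t.png",4)
```

```text
t 17.13 case tcp [-23.3 -45.3 116.5] F [ 0.  -0.2 -0.2] op 0.1 q [-0.06  0.76  2.15  2.9   0.64 -1.52]
to (-25, -50, 87) shift [-24.4   3.8  17. ]
to (-25, -50, 76) shift [-8.4 -0.2  7. ]
turn err [ 0.009 -0.003  0.015]
```

View pics/q_s.png

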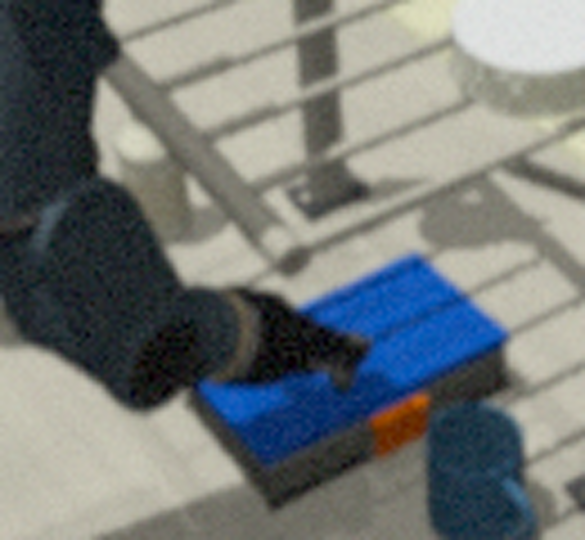

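View pics/q_t.png

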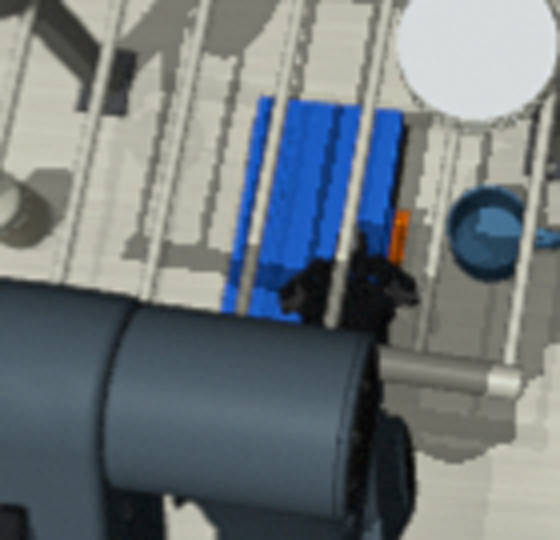

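Call:
{"op": "drive_tool", "data": {
  "motion": [
    [0, 0, 0, -4, 1, 3, 0],
    [0, 0, 0, -4, 1, 3, 0],
    [0, 0, 0, -4, 1, 3, 0],
    [0, 0, 0, -4, 1, 2, 0],
    [0, 0, 0, -3, 0, 2, 0],
    [0, 0, 0, -3, 0, 2, 0],
    [0, 0, 0, -2, 0, 2, 0],
    [0, 0, 0, 0, 0, 0, 0]
  ]
}}

```text
clock: 17.9
tcp_pos: [0.6, 0.1091, 0.0856]
tcp_rot: [3.116, -0.873, 0.161]
force: [-0.9, -0.1, -0.5]
opening: -0.0
```

Run:
```python
from lid import *
goc((-25,-50,76))
```

```text
t 17.9 case tcp [-25.7 -50.4  85.6] F [-0.9 -0.1 -0.5] op -0.0 q [-0.08  0.84  2.16  2.91  0.73 -1.55]
to (-25, -50, 76) shift [-6.9 -0.4  6.7]
turn err [ 0.009 -0.     0.014]
```

Call:
{"op": "drive_tool", "data": {
  "motion": [
    [0, 0, 0, -1, 0, 0.8, 0],
    [0, 0, 0, -1, 0, 0.8, 0],
    [0, 0, 0, -1, 0, 0.8, 0],
    [0, 0, 0, -1, 0, 0.8, 0],
    [0, 0, 0, -1, 0, 0.8, 0],
    [0, 0, 0, 0, 0, 0, 0],
    [0, 0, 0, 0, 0, 0, 0],
    [0, 0, 0, 0, 0, 0, 0]
  ]
}}

```text
clock: 18.57
tcp_pos: [0.6004, 0.1088, 0.0811]
tcp_rot: [3.115, -0.876, 0.161]
force: [-2.6, -1.4, 5.3]
opening: -0.0002
```

Call:
{"op": "drive_tool", "data": {
  "motion": [
    [0, 0, 0, -1, 0, 0.8, 0],
    [0, 0, 0, -1, 0, 0.8, 0],
    [0, 0, 0, -1, 0, 0.8, 0],
    [0, 0, 0, 0, 0, 0, 0],
    [0, 0, 0, 0, 0, 0, 0],
    [0, 0, 0, 0, 0, 0, 0],
    [0, 0, 0, 0, 0, 0, 0],
    [0, 0, 0, 0, 0, 0, 0]
  ]
}}

```text
clock: 19.23
tcp_pos: [0.6, 0.109, 0.0762]
tcp_rot: [3.115, -0.874, 0.162]
force: [-0.2, 0.0, 0.1]
opening: 0.0001
```

Call:
{"op": "drive_tool", "data": {
  "motion": [
    [0, 0, 0, -1, 0, 0.8, 0],
    [0, 0, 0, -1, 0, 0.8, 0],
    [0, 0, 0, 0, 0, 0, 0],
    [0, 0, 0, 0, 0, 0, 0],
    [0, 0, 0, 0, 0, 0, 0],
    [0, 0, 0, 0, 0, 0, 0],
    [0, 0, 0, 0, 0, 0, 0],
    [0, 0, 0, 0, 0, 0, 0]
  ]
}}

```text
clock: 19.9
tcp_pos: [0.6002, 0.109, 0.0745]
tcp_rot: [3.115, -0.876, 0.162]
force: [-2.2, -0.4, 5.3]
opening: -0.0003
```

Run:
```python
from lid import *
goc((-25,-50,76))
S=env.get_image("side");crop(S,190,170,290,260,"pics/r_s.png",6)
```

```text
t 19.9 case tcp [-25.5 -50.5  74.5] F [-2.2 -0.4  5.3] op -0.3 q [-0.08  0.87  2.16  2.91  0.76 -1.56]
to (-25, -50, 76) shift [ 1.5 -0.4 -0.5]
turn err [ 0.009 -0.004  0.014]
```

View pics/r_s.png

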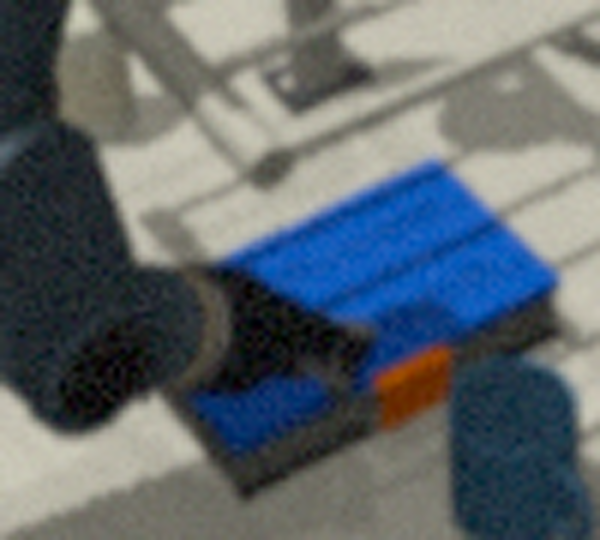

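Call:
{"op": "drive_tool", "data": {
  "motion": [
    [0, 0, 0, -1, 0, 0.8, 0],
    [0, 0, 0, -1, 0, 0.8, 0],
    [0, 0, 0, -1, 0, 0.8, 0],
    [0, 0, 0, 0, 0, 0, 0],
    [0, 0, 0, 0, 0, 0, 0],
    [0, 0, 0, 0, 0, 0, 0],
    [0, 0, 0, 0, 0, 0, 0],
    [0, 0, 0, 0, 0, 0, 0]
  ]
}}

```text
clock: 20.62
tcp_pos: [0.6003, 0.109, 0.074]
tcp_rot: [3.115, -0.883, 0.162]
force: [-10.4, -1.9, 21.7]
opening: 0.0001
```

Commanding another 4 mm moved the tool only 0.5 mm and took the force to 22 N, so the lid is on its hard stop. Now I back off and look.

Call:
{"op": "drive_tool", "data": {
  "motion": [
    [0, 0, 0, 3, 0, -3, 0],
    [0, 0, 0, 6, 0, -5, 0],
    [0, 0, 0, 8, 0, -7, 0],
    [0, 0, 0, 6, 0, -12, 0],
    [0, 0, 0, 0, 0, -20, 0],
    [0, 0, 0, 0, 0, -25, 0],
    [0, 0, 0, 0, 0, -25, 0],
    [0, 0, 0, 0, 0, -25, 0]
  ]
}}

```text
clock: 21.28
tcp_pos: [0.5208, 0.0993, 0.1661]
tcp_rot: [3.115, -0.873, 0.162]
force: [0.6, 0.6, 0.2]
opening: 0.0
```

Call:
{"op": "drive_tool", "data": {
  "motion": [
    [0, 0, 0, -3, 20, -5, 0],
    [0, 0, 0, -3, 25, -5, 0],
    [0, 0, 0, -3, 25, -5, 0],
    [0, 0, 0, -3, 25, -5, 0],
    [0, 0, 0, -3, 25, -5, 0],
    [0, 0, 0, -3, 25, -5, 0],
    [0, 0, 0, -3, 25, -5, 0],
    [0, 0, 0, 0, 10, 0, 0]
  ]
}}

```text
clock: 21.95
tcp_pos: [0.5075, -0.0887, 0.1751]
tcp_rot: [3.112, -0.874, 0.159]
force: [0.6, 0.4, -0.5]
opening: 0.0
```

Run:
```python
from lid import *
goc((-25,-50,76))
T=env.get_image("top");S=env.get_image("side")
import pickle;pickle.dump((T,S),open("im7.pkl","wb"))
crop(S,195,165,295,255,"pics/t_s.png",8);crop(T,180,165,290,275,"pics/t_t.png",5)
cv2.imwrite("pics/t_full.png",T["color"][:,:,::-1]);cv2.imwrite("pics/t_fulls.png",S["color"][:,:,::-1])
# predicted outer-face corners for lid angles
for th in(0,.08):
    o=[]
    for xx in(-122,122):
        o.append(W(xx,70-143*np.cos(th)+14*np.sin(th),42+143*np.sin(th)+14*np.cos(th)))
    print(th,"S",proj(S,o).round(1).tolist(),"T",proj(T,o).round(1).tolist(), "S crop",((proj(S,o)-[195,165]+.5)*8).round(0).tolist())
```

```text
t 21.95 case tcp [-107.1 -253.1  175.1] F [ 0.6  0.4 -0.5] op 0.0 q [-0.73  0.6   2.34  2.14  0.75 -1.38]
to (-25, -50, 76) shift [   3.3 -185.5  152.9]
turn err [ 0.014 -0.001  0.013]
0 S [[228.2, 245.1], [282.7, 217.0]] T [[242.8, 255.9], [252.2, 194.0]] S crop [[270.0, 645.0], [706.0, 420.0]]
0.08 S [[227.7, 242.7], [282.5, 214.7]] T [[242.1, 255.6], [251.5, 193.2]] S crop [[266.0, 626.0], [704.0, 401.0]]
```

View pics/t_s.png

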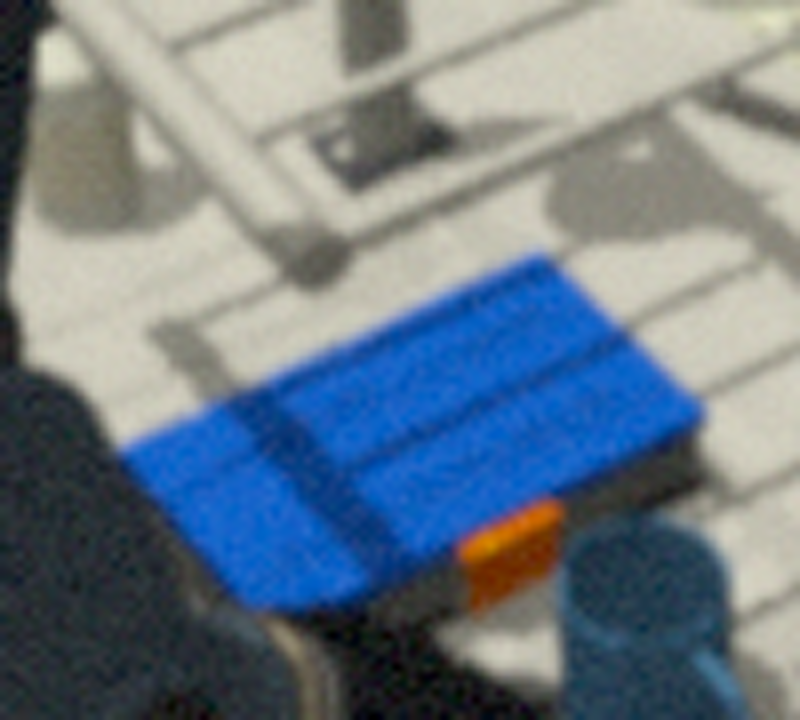

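View pics/t_t.png

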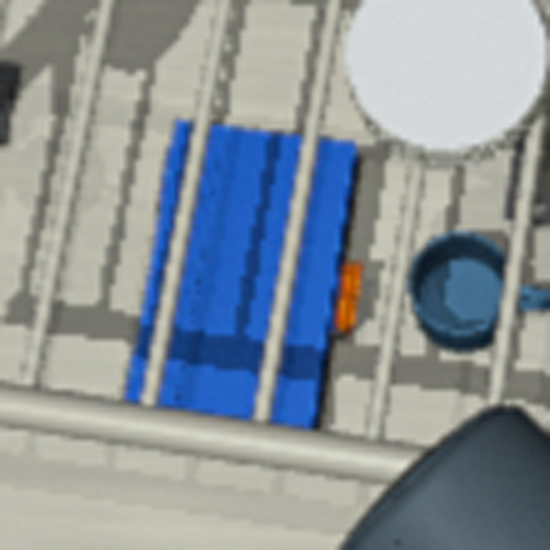

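View pics/t_full.png

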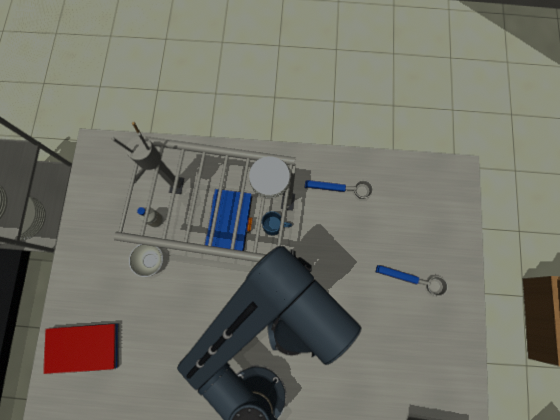

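Run:
```python
from lid import *
import pickle
A=pickle.load(open("im6.pkl","rb"));B=pickle.load(open("im7.pkl","rb"))
T=env.get_image("top");S=env.get_image("side")
im=np.hstack([cv2.convertScaleAbs(cv2.resize(i["color"][195:240,240:290,::-1],None,fx=8,fy=8,interpolation=cv2.INTER_CUBIC),alpha=1.5) for i in(A[1],S)])
cv2.imwrite("pics/cmp.png",im)
for n,i in(("resting",A[1]),("now",S)):
    hsv=cv2.cvtColor(i["color"],cv2.COLOR_RGB2HSV);m=cv2.inRange(hsv,(100,130,60),(125,255,255))
    # lower edge of lid blue at columns 268..280, sub-pixel via blue-excess
    b=i["color"].astype(float);e=b[:,:,2]-b[:,:,0]
    out=[]
    for c in range(266,281):
        col=e[200:236,c];k=np.where(col>60)[0].max();out.append(200+k+(col[k]-30)/(col[k]-col[k+1]+1e-6)*1.0 if col[k]!=col[k+1] else k)
    print(n,np.round(out,1))
```

```text
resting [224.  223.5 222.9 222.6 222.2 221.5 221.  220.5 219.8 219.8 218.7 218.4
 218.1 217.7 217. ]
now [226.1 226.  225.4 225.  225.  223.7 223.3 222.8 222.2 221.9 221.3 220.7
 220.4 219.8 219.2]
```

View pics/cmp.png

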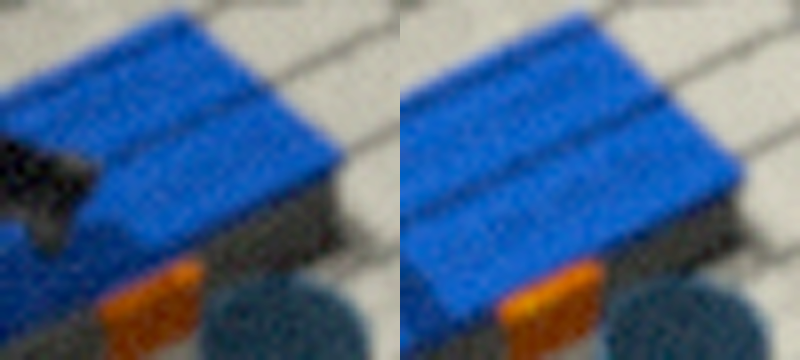

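After the press, the lid's free edge sits 2.3 px lower in the side view than when it rested on the clip. The model predicts 2.4 px from 0.08 rad to 0. It has stayed there since the tool left, with the orange clip standing above the lid edge at (263,228). Mug, bowl and bottle are where they were, so I hand in.

Run:
```python
from h import *
import pickle
A=pickle.load(open("im0.pkl","rb"))[0];T=env.get_image("top")
d=lambda b:np.abs(A["color"][b[1]:b[3],b[0]:b[2]].astype(int)-T["color"][b[1]:b[3],b[0]:b[2]]).mean().round(2)
print("bowl",d((128,240,168,280)),"bottle",d((132,200,162,228)),"mug",d((260,208,285,238)))
s=env.get_state();print(s["clock"],s["force"].round(1));print(env.hand_in())
```

```text
bowl 1.08 bottle 1.01 mug 0.94
22.2 [-0.5  0.4 -0.3]
the job is handed in; nothing more can be done
None
```

The spoon is packed and the case is clipped shut. I handed the job in at 22.2 s with the robot touching nothing; no verdict was reported.

- **Spoon:** I gripped the smallest blue-handled spoon, the middle of three (handle measured at 111 x 18 mm). I laid it flat, lengthwise and bowl up in the wide lane and let go while the lid was open. The pictures after release showed it lying clear in the lane.
- **Lid:** I swung it over from the hinge side with the closed fingers, then pressed near its free edge. It passed the clip and met a hard stop at about 22 N. After I backed off, its edge stayed 2.3 px lower than when it rested unclicked; 2.4 px was predicted for fully shut. The absolute corner position was about 1 px off my estimate, in line with the 2–3 mm by which I had placed the case.
- **Bystanders:** Image patches around the bowl, bottle and mug match the first picture to within noise (about 1 grey level). The force readings I took showed nothing suggesting a knock against the over-shelf.

For the lid work I leaned the tool back about 50 degrees rather than the suggested 30 to 45, because a wrist joint would otherwise have hit its limit on the hinge side.

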